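# Set, lock, load and start the tube rocker

### The arm

A 6-joint arm with a two-finger parallel gripper is mounted at the origin on the work surface. World frame = base frame: x ahead of the robot, y to its left, z up, the work surface at z = 0. Lengths are in m, angles in rad, forces in N, time in s.
With the tool pointing down it reaches from about 0.275 to 0.75 m from the base axis. Payload 10.2 kg.
Tool frame: the origin (TCP) lies midway between the tips of the shut fingers; the grasp point (between the pads) lies 19 mm behind it (env.hold_point_z is the distance from the TCP to the grasp point, in m); x points along the fingers, z is the direction in which the jaws open and shut, and the axes are right-handed (so a half turn about x gives the same grasp; the last joint's range is limited). The gripper opens to 85 mm and grips with 20 to 120 N. Pads are 22 mm wide; open, the fingers measure 114 mm over their backs; the gripper's body (76 mm by 85 mm) begins 54 mm behind the grasp point. The pads swing forward as they close: fully open they stand 13 mm farther back than shut.
Start: joints at [-1.342, 0.313, 1.498, -0, 1.331, -0.223], TCP at [0.229, -0.472, 0.231] pointing down, gripper open.
Joint ranges: [-2.94, 2.94], [-0.97, 2.17], [0.19, 2.56], [-1.23, 4.37], [0.02, 3.11], [-2.88, 2.88]. Speed limits (rad/s): [2.39, 2.39, 3.01, 3.14, 3.14, 3.14].

### API

Orientations are given as a unit quaternion [x, y, z, w].
In Python, from bench import env, kinematics, monitor, eyes, job gives the robot as it stands. The module is installed in compiled form; this text tells all that it offers. Calls block until the motion is done:
- env.reach(position, orientation): joint-space move of the TCP to a pose.
- env.movel(position, velocity=0.15, frame=None, guard=None): straight line of the TCP; frame=None keeps the orientation; velocity is the mean speed in m/s. With guard (N) it stops when the force on the tool has changed by that much, and returns True; else False.
- env.set_joints(angles): joint-space move.
- env.release() and env.close_gripper(effort=None): open the fingers fully, or close them until they stop; effort is the grip in N (None keeps the last).
- env.hold(seconds).
- kinematics.ik(position, orientation): joint angles nearest the present ones, or None.
- monitor.sense(): the state.
- eyes.grab_frame(name): name is "scene" or "side" or "wrist"; returns a dict with "frame" (400x640x3 uint8, red, green, blue), "mtx" (3x3 intrinsics, pixels), "k1" (the pictures are not rectified: a ray, as slopes to the right and down, at radius r is drawn at 1 + k1 r^2 times it, then the intrinsics apply), "view" (4x4, takes a point from world to camera coordinates). Camera axes: x right, y down, z forward; pixel columns grow to the right and rows downward; lengths in m; the calibration is good to about 2 mm. A picture is of the moment at which its call begins. There is no depth.
A pose or a line that the arm cannot do raises env.MotionError and nothing moves.
- job.hand_in(): hands the job in, once; it reports no verdict.
The state is a dict: "clock": time; "joints": joint angles; "qvel": joint speeds; "joint_efforts": joint torques, N m; "position": TCP position; "ee_rot": TCP orientation; "contact_force": force on the tool from outside, world axes, zero at the start; "ft_torque": the same for the moment, N m; "finger_gap": opening from 0.0 (shut) to 1.0 (fully open).
Only numpy, scipy, OpenCV 4.12 (cv2) and the standard library are available. Lean on these libraries where they do the work, as an engineer would, in place of code of your own. Each camera call takes 0.05 s, during which the arm holds its last target.

### The job

First set the rocker's stroke: loosen the lock ring with the red arm until it is well off its stop, turn the adjuster above it until the orange pointer stands on the green mark, and tighten the lock ring fully again without losing the setting; never turn the adjuster while the ring is tight. Then move every sample tube from the supply rack to the rocker, each lying centred in a place of its own, in any order, and only when all are loaded throw the green-knobbed lever fully over to start it. Leave the tin, beaker and bottle alone, and finish with all tubes lying at rest in the rocker.

Things in the scene. Friction and masses are not known exactly. Their poses are not given: they have to be found in the camera images.
- rocker: Tube rocker: white machine, fixed, 277 (x) x 278 (y) x 50 mm high. Origin on the bench under its platform's centre, z up. Two grey cross rails at x = -40 and +40 mm (24 mm wide) have four V notches (30 degree sides, 64 mm apart in y) for tubes lying along x. Deck between the rails 58 mm up; end posts to 112 mm. Dial, lock ring and adjuster at x +145, y -60 mm; on/off lever at x +145, y +75 mm.
- groove0 (a point): Place 0 of the rocker: point midway between its two rails at the height of the V bottoms (78 mm over the bench). Axes as the rocker's; a tube lies along x with its centre 20.8 mm above this point.
- groove1 (a point): Place 1 of the rocker: point midway between its two rails at the height of the V bottoms (78 mm over the bench). Axes as the rocker's; a tube lies along x with its centre 20.8 mm above this point.
- groove2 (a point): Place 2 of the rocker: point midway between its two rails at the height of the V bottoms (78 mm over the bench). Axes as the rocker's; a tube lies along x with its centre 20.8 mm above this point.
- groove3 (a point): Place 3 of the rocker: point midway between its two rails at the height of the V bottoms (78 mm over the bench). Axes as the rocker's; a tube lies along x with its centre 20.8 mm above this point.
- lock_ring (a joint): Angle of the lock ring, rad. 0 = tight against its stop, grows as it is loosened anticlockwise seen from above, to 1.3 at most; it stays where it is left (friction about 0.12 N m). Loose means well off its stop (about 0.7 or more).
- ring_centre (a point): Centre of the lock ring: dark knurled steel, 56 mm in diameter, 73 to 94 mm above the bench, over a white dial plate (90 mm wide, top at 53 mm) on a 32 mm stem. Axes turn with it; its red lever arm, 10 mm wide and high, points along its -y to 60 mm from the axis. Grip it across from above, fingers astride the adjuster, or move it by the arm.
- ring_lever_end (a point): End of the lock ring's red lever arm, 60 mm from the axis, at the arm's mid-height.
- adjuster (a joint): Angle of the adjuster, rad, anticlockwise positive seen from above, range -1.3 to 1.3; same zero and axis as joint mark: the pointer stands on the green mark when both values are equal. Friction about 0.06 N m; stays where left.
- adjuster_grip (a point): Point on the adjuster's axis 115.5 mm above the bench, where to grip: the adjuster is a black wing bar 40 mm long, 12 mm thick, from 98.5 to 122.5 mm above the bench, above and coaxial with the lock ring. x axis along the bar towards the orange pointer end.
- pointer (a point): Orange pointer end of the adjuster bar, 23 mm from the axis; x axis points outwards.
- mark (a joint): Angle of the green mark on the dial, rad, in the adjuster's measure. It is painted on and cannot be moved.
- mark_point (a point): Green mark, a 15 x 9 mm stripe on the white dial plate, 40 mm from the axis, on the side away from the tubes; x axis points outwards from the axis. It is the pointer's target.
- switch (a joint): On/off lever angle, rad: 0 = off (leaning to the rocker's -y, towards the dial), 1.0 = on (thrown to +y). Stays where left; needs about 1 to 2 N at the tip.
- switch_tip (a point): Centre of the green ball (26 mm) at the end of the on/off lever, 60 mm from its pivot, which lies 72 mm above the bench at rocker x = +145, y = +75 mm. The ball swings in the rocker's y-z plane, 125 mm above the bench at either end and 132 mm in the middle.
- rack: Blue and white supply rack, fixed, 150 (x) x 276 (y) mm, on either side of the rocker. Tubes lie along its x, 64 mm apart in y, in four shallow V notches (17 degree sides, bottoms 32 mm up, tube centres 51 mm up) of two white rails at x = -40 and +40 mm (each 24 mm wide in x). Base plate 12 mm thick, end posts to 66 mm. Origin on the bench under its centre.
- tube0: Round capped sample tube, blue caps, white body, 36 mm in diameter, 150 mm long, about 0.14 kg, rolls freely. Origin at its centre, x along its axis (both ends alike). May be absent.
- tube1: Round capped sample tube, yellow caps, amber body, 36 mm in diameter, 150 mm long, about 0.14 kg, rolls freely. Origin at its centre, x along its axis (both ends alike). May be absent.
- tube2: Round capped sample tube, red caps, white body, 36 mm in diameter, 150 mm long, about 0.14 kg, rolls freely. Origin at its centre, x along its axis (both ends alike). May be absent.
- tube3: Round capped sample tube, orange caps, amber body, 36 mm in diameter, 150 mm long, about 0.14 kg, rolls freely. Origin at its centre, x along its axis (both ends alike). May be absent.
- tin1: Open aluminium sample tin, 68 mm wide, 32 mm high; bystander. Origin under its centre.
- beaker: Glass beaker, 72 mm wide, 95 mm high; bystander. Origin under its centre.
- bottle: White bottle with red cap, 60 mm wide, 150 mm high; bystander. Origin under its centre.

How it is judged:
On the way, in this order (a step that is already met when the one before it is completed fails the run):
1. the lock ring is loosened well off its stop (value of joint lock_ring above 0.6 rad), for 0.2 s.
2. with the ring loose, the adjuster's pointer is turned to the green mark (value of joint lock_ring above 0.6 rad and angle between the x axis of pointer and the x axis of mark_point, either way round below 0.14 rad), for 0.2 s.
3. the lock ring is tight again and the pointer still on the mark (value of joint lock_ring below 0.1 rad and angle between the x axis of pointer and the x axis of mark_point, either way round below 0.14 rad), for 0.2 s.
4. every tube present lies in the rocker, let go (x of tube0 in the frame of rocker between -0.018 and 0.018 m and y of tube0 in the frame of rocker between -0.118 and 0.118 m and z of tube0 in the frame of rocker between 0.092 and 0.106 m and angle between the x axis of each of tube0, tube1, tube2, tube3 and the x axis of rocker, either way round below 0.15 rad and x of tube1 in the frame of rocker between -0.018 and 0.018 m and y of tube1 in the frame of rocker between -0.118 and 0.118 m and z of tube1 in the frame of rocker between 0.092 and 0.106 m and x of tube2 in the frame of rocker between -0.018 and 0.018 m and y of tube2 in the frame of rocker between -0.118 and 0.118 m and z of tube2 in the frame of rocker between 0.092 and 0.106 m and x of tube3 in the frame of rocker between -0.018 and 0.018 m and y of tube3 in the frame of rocker between -0.118 and 0.118 m and z of tube3 in the frame of rocker between 0.092 and 0.106 m and contact force between the fingers and tube0 below 0.1 N and contact force between the fingers and tube1 below 0.1 N and contact force between the fingers and tube2 below 0.1 N and contact force between the fingers and tube3 below 0.1 N), for 0.2 s.
5. the lever is thrown on (value of joint switch above 0.75 rad), for 0.2 s.
At the end, for the whole second after the job is handed in: Lock ring within 0.1 rad of tight, pointer within 0.14 rad (8 degrees) of the green mark, lever past 0.75 rad, and every tube present at rest in a V place of the rocker: centre within 18 mm of midway between the rails, 92 to 106 mm above the bench, axis within 0.15 rad of the rocker's x (all of step 3 and value of joint switch above 0.75 rad and x of tube0 in the frame of rocker between -0.018 and 0.018 m and y of tube0 in the frame of rocker between -0.118 and 0.118 m and z of tube0 in the frame of rocker between 0.092 and 0.106 m and angle between the x axis of each of tube0, tube1, tube2, tube3 and the x axis of rocker, either way round below 0.15 rad and x of tube1 in the frame of rocker between -0.018 and 0.018 m and y of tube1 in the frame of rocker between -0.118 and 0.118 m and z of tube1 in the frame of rocker between 0.092 and 0.106 m and x of tube2 in the frame of rocker between -0.018 and 0.018 m and y of tube2 in the frame of rocker between -0.118 and 0.118 m and z of tube2 in the frame of rocker between 0.092 and 0.106 m and x of tube3 in the frame of rocker between -0.018 and 0.018 m and y of tube3 in the frame of rocker between -0.118 and 0.118 m and z of tube3 in the frame of rocker between 0.092 and 0.106 m and linear speed of each of tube0, tube1, tube2, tube3 below 0.03 m/s); the robot touches nothing.
It fails at once if the adjuster is turned while the lock ring is tight (value of joint lock_ring below 0.2 rad and (velocity of joint adjuster above 0.25 rad/s or velocity of joint adjuster below -0.25 rad/s)).
It fails at once if tin, beaker or bottle pushed more than 40 mm away (distance of any of tin1, beaker, bottle from where it was at the start of the episode above 0.04 m).
Of tube0, tube1, tube2, tube3 only 3 to 4 are there at a start; the rules pass over those that are not, and their reading is None.
At some moment in a run one of tube0, tube1, tube2, tube3 may be knocked a few centimetres aside while the robot is not near it.
Once in a run the grip may slacken for a moment while it holds something.
It also fails if it takes over 210 s, if anything falls off the work surface, if the arm or the gripper's body presses on something with over 40 N, if the wrist force passes 120 N, or if a joint passes its speed limit or range.

## Working session

There is one attempt and no reset: what is moved stays moved. The work goes in short steps, each a Python script; the robot and the scene stay as the last script left them, time stands still between calls to the robot, and variables do not carry over. Pictures are saved under pics/ and viewed, and the job is handed in when it is done.

```bash
mkdir -p pics; ls; python3 - <<'E'
from bench import env, kinematics, monitor, eyes, job
import cv2
print(monitor.sense())
for n in ["scene","side","wrist"]:
    f=eyes.grab_frame(n); cv2.imwrite(f"pics/{n}0.png",f["frame"][:,:,::-1]); print(n,f["mtx"],f["k1"],f["view"])
E
```

```text
pics
{'clock': 0.0, 'joints': array([-1.34239432e+00,  3.13448543e-01,  1.49843743e+00, -1.55504532e-05,
        1.33098860e+00, -2.23437295e-01]), 'qvel': array([-0.00033865,  0.00014745,  0.0009537 , -0.00257392, -0.00023498,
        0.00235591]), 'joint_efforts': array([ 1.00124136e-03, -4.12262034e+01, -2.59740651e+01, -3.99231521e-05,
        4.22999947e-03,  8.69323856e-06]), 'position': array([ 0.22913465, -0.47207463,  0.23073569]), 'ee_rot': array([ 0.3756076 ,  0.59962124, -0.3749758 ,  0.59897116]), 'contact_force': array([ 0.7888742 ,  0.57988918, -0.5791224 ]), 'ft_torque': array([-0.02007321, -0.02390277,  0.02130214]), 'finger_gap': 0.9976862762527688}
scene [[404.83159007   0.         319.34928209]
 [  0.         404.83159007 197.45053358]
 [  0.           0.           1.        ]] -0.07032608610507284 [[ 0.62163801  0.78319254 -0.0132527  -0.27357946]
 [ 0.55519682 -0.4524814  -0.69786609 -0.2991358 ]
 [-0.55256011  0.42646223 -0.71610564  1.79344372]
 [ 0.          0.          0.          1.        ]]
side [[463.38118186   0.         319.31147633]
 [  0.         463.38118186 195.19753966]
 [  0.           0.           1.        ]] -0.13834251468674938 [[-0.85077146 -0.52553007 -0.0024634   0.4401541 ]
 [-0.38747455  0.63042868 -0.67262407  0.35144201]
 [ 0.35503718 -0.57129486 -0.73998026  1.13535577]
 [ 0.          0.          0.          1.        ]]
wrist [[309.51179783   0.         324.47397104]
 [  0.         309.51179783 204.70768682]
 [  0.           0.           1.        ]] -0.02688913394148084 [[ 4.37714087e-01 -8.99113968e-01 -6.71494339e-04 -5.25969404e-01]
 [-8.51885917e-01 -4.14960773e-01  3.19527686e-01 -4.25609647e-02]
 [-2.87570449e-01 -1.39289733e-01 -9.47576702e-01  3.80904500e-01]
 [ 0.00000000e+00  0.00000000e+00  0.00000000e+00  1.00000000e+00]]
```

View pics/scene0.png

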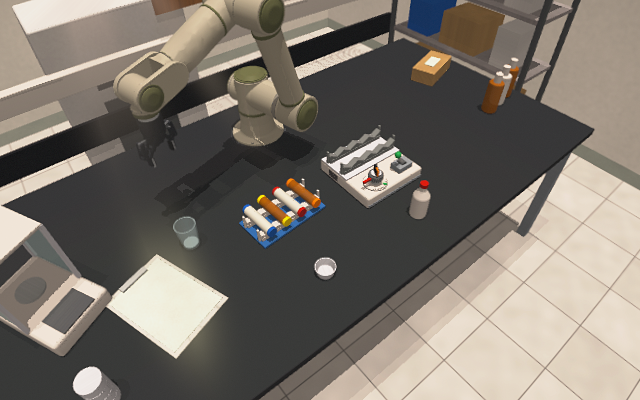

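View pics/side0.png

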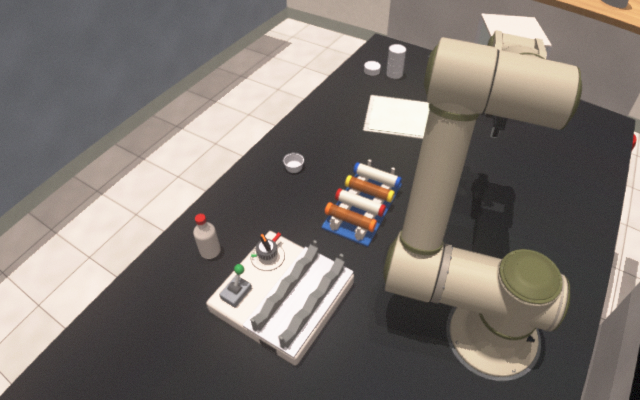

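View pics/wrist0.png

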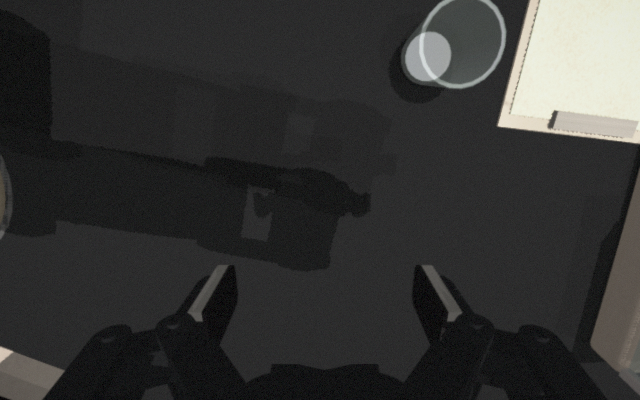

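The scene view shows all four tubes in the rack: blue (258,220), yellow (274,210), red (290,202), orange (303,193). The rocker is at about (370,165), with the green ball at (398,156). In the side view the ball is at (239,268) and the dial at (267,250). I'll get rough positions from colour centroids in these two views.

```bash
cat > h.py <<'E'
from bench import env, kinematics, monitor, eyes, job
import cv2, numpy as np
from scipy.spatial.transform import Rotation as R
def grab(n,save=None):
    f=eyes.grab_frame(n)
    if save: cv2.imwrite(f"pics/{save}.png",f["frame"][:,:,::-1])
    return f
def ray(f,uv):
    K=f["mtx"]; d=np.array([f["k1"],0,0,0,0.])
    p=cv2.undistortPoints(np.array([[uv]],float),K,d)[0,0]
    V=f["view"]; Rm=V[:3,:3]; o=-Rm.T@V[:3,3]
    v=Rm.T@np.array([p[0],p[1],1]); return o,v/np.linalg.norm(v)
def onz(f,uv,z):
    o,v=ray(f,uv); return o+v*(z-o[2])/v[2]
def tri(obs):
    A=np.zeros((3,3));b=np.zeros(3);L=[]
    for f,uv in obs:
        o,v=ray(f,uv);P=np.eye(3)-np.outer(v,v);A+=P;b+=P@o;L.append((P,o))
    x=np.linalg.solve(A,b); return x,max(np.linalg.norm(P@(x-o)) for P,o in L)
def proj(f,p):
    V=f["view"]; c=V[:3,:3]@np.asarray(p)+V[:3,3]; s=c[:2]/c[2]
    s=s*(1+f["k1"]*(s@s)); return f["mtx"][:2,:2]@s+f["mtx"][:2,2]
# hsv ranges (opencv H 0-180)
COL=dict(green=(45,85,120,50),red=(174,4,150,70),orange=(5,13,150,80),yellow=(20,32,150,110),blue=(100,118,130,60))
def mask(f,c):
    h=cv2.cvtColor(f["frame"],cv2.COLOR_RGB2HSV); lo,hi,s,v=COL[c]
    H=h[...,0]; m=((H>=lo)&(H<=hi)) if lo<=hi else ((H>=lo)|(H<=hi))
    return (m&(h[...,1]>=s)&(h[...,2]>=v)).astype(np.uint8)
def blobs(f,c,amin=8):
    n,l,st,ce=cv2.connectedComponentsWithStats(mask(f,c))
    return [(int(st[i,4]),ce[i].round(1).tolist()) for i in range(1,n) if st[i,4]>=amin]
def down(yaw):
    """tool x down, jaw axis (tool z) horizontal at angle yaw from world x"""
    z=np.array([np.cos(yaw),np.sin(yaw),0]);x=np.array([0,0,-1.]);y=np.cross(z,x)
    return R.from_matrix(np.c_[x,y,z]).as_quat()
def st():
    s=monitor.sense(); print("t%.1f"%s["clock"],"p",s["position"].round(4),"F",s["contact_force"].round(1),"gap %.3f"%s["finger_gap"],"q",s["joints"].round(2)); return s
E
python3 - <<'E'
from h import *
s=grab("scene");d=grab("side")
for c in COL: print(c,"scene",blobs(s,c),"\n   side",blobs(d,c))
print(tri([(s,(398,156)),(d,(239,268))]))
E
```

```text
green scene [(33, [397.7, 154.3])] 
   side [(45, [238.3, 267.8])]
red scene [(27, [366.7, 180.2]), (66, [423.9, 183.9]), (22, [274.4, 189.5]), (65, [301.3, 211.6])] 
   side [(28, [633.6, 139.9]), (35, [337.5, 192.9]), (42, [381.4, 209.6]), (84, [199.7, 218.2]), (27, [276.4, 236.3])]
orange scene [(41, [193.3, 1.3]), (13, [514.4, 72.4]), (18, [513.4, 78.5]), (24, [488.5, 89.1]), (29, [498.1, 89.4]), (20, [509.0, 91.6]), (90, [490.6, 104.1]), (11, [488.9, 103.5]), (14, [287.5, 184.9]), (60, [303.0, 194.2]), (47, [315.0, 203.5]), (10, [269.0, 211.2]), (41, [280.4, 213.6]), (9, [275.3, 216.8])] 
   side [(338, [368.4, 187.1]), (517, [349.7, 216.0]), (21, [263.2, 237.5])]
yellow scene [(28, [260.0, 197.5]), (75, [286.4, 220.8])] 
   side [(43, [347.5, 179.7]), (52, [389.9, 195.2])]
blue scene [(1178, [427.7, 14.8]), (34, [298.9, 199.3]), (665, [281.0, 227.7]), (24, [244.9, 207.0]), (38, [284.7, 208.7]), (46, [270.2, 218.3])] 
   side [(25, [355.4, 166.4]), (39, [397.9, 181.8]), (8, [385.8, 210.8]), (50, [326.1, 225.3]), (15, [376.8, 226.3]), (148, [345.5, 232.8]), (59, [365.9, 240.7])]
(array([0.60870985, 0.2309064 , 0.12213232]), np.float64(0.0021208334206738243))
```

```bash
python3 - <<'E'
from h import *
s=grab("scene");d=grab("side")
P=dict(ball=((397.7,154.3),(238.3,267.8)),arm=((366.7,180.2),(276.4,236.3)),
rN=((274.4,189.5),(381.4,209.6)),rF=((301.3,211.6),(337.5,192.9)),
yN=((260,197.5),(389.9,195.2)),yF=((286.4,220.8),(347.5,179.7)),bN=((244.9,207),(397.9,181.8)),bF=((270.2,234),(355.4,166.4)))
for k,(a,b) in P.items():
    x,e=tri([(s,a),(d,b)]);print(k,x.round(4),round(e,4))
for n,f,(x0,y0,x1,y1) in (("scene",s,(310,110,440,215)),("side",d,(190,190,420,360))):
    c=f["frame"][y0:y1,x0:x1,::-1]; k=min(780//c.shape[1],580//c.shape[0]); cv2.imwrite(f"pics/z_{n}.png",cv2.resize(c,None,fx=k,fy=k,interpolation=cv2.INTER_CUBIC)); print(n,k)
E
```

```text
ball [0.6065 0.2329 0.1276] 0.0006
arm [0.6044 0.0821 0.0869] 0.0024
rN [ 0.4128 -0.1795  0.0557] 0.0029
rF [ 0.5565 -0.1688  0.0543] 0.0008
yN [ 0.4158 -0.2422  0.0575] 0.003
yF [ 0.5581 -0.2323  0.0544] 0.0005
bN [ 0.4198 -0.3069  0.0558] 0.0028
bF [ 0.5677 -0.3031  0.0485] 0.0014
scene 5
side 3
```

View pics/z_scene.png

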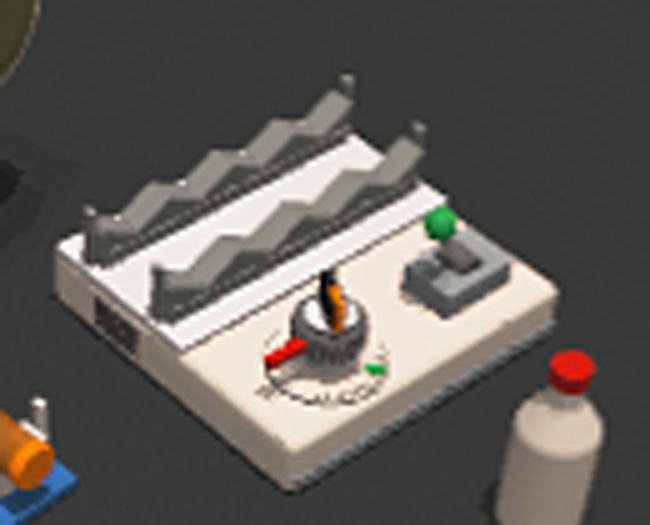

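View pics/z_side.png

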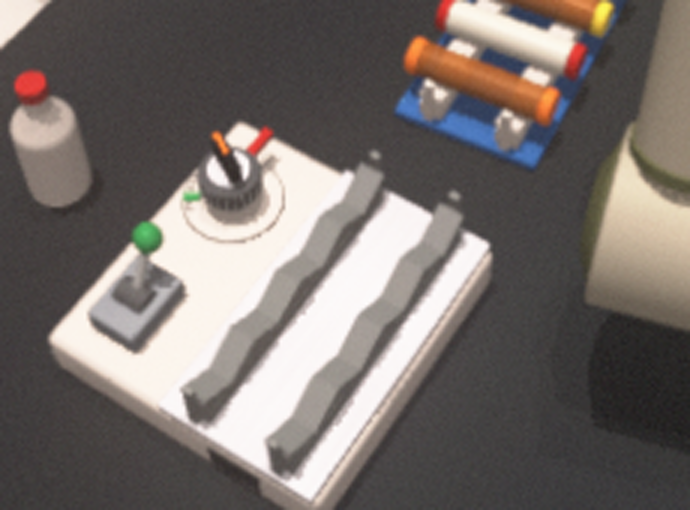

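```bash
python3 - <<'E'
from h import *
f=eyes.grab_frame("wrist"); m=monitor.sense()
T=np.eye(4);T[:3,:3]=R.from_quat(m["ee_rot"]).as_matrix();T[:3,3]=m["position"]
print((f["view"]@T).round(4))
print(R.from_quat(m["ee_rot"]).as_matrix().round(3))
for yaw in np.arange(-180,180,30):
    q=kinematics.ik([0.5,0.13,0.35],down(np.radians(yaw))); q2=kinematics.ik([0.605,0.127,0.1],down(np.radians(yaw)));q3=kinematics.ik([0.48,-0.21,0.1],down(np.radians(yaw)))
    print(yaw,*[None if a is None else a.round(2) for a in(q,q2,q3)])
E
```

```text
[[-4.000e-04  1.300e-03  1.000e+00 -1.300e-03]
 [-3.198e-01 -9.475e-01  1.100e-03  3.190e-02]
 [ 9.475e-01 -3.198e-01  7.000e-04  1.620e-01]
 [ 0.000e+00  0.000e+00  0.000e+00  1.000e+00]]
[[-0.     0.9    0.437]
 [ 0.     0.437 -0.9  ]
 [-1.     0.    -0.   ]]
-180 None None [-0.64  0.45  1.67 -0.    1.02  2.51]
-150 [0.03 0.24 1.29 0.   1.61 2.65] [ 0.02  0.64  1.36 -0.    1.15  2.64] [-0.64  0.45  1.67 -0.    1.02  1.98]
-120 [ 0.03  0.24  1.29 -0.    1.61  2.12] [ 0.02  0.64  1.36 -0.    1.15  2.11] [-0.64  0.45  1.67 -0.    1.02  1.46]
-90 [ 0.03  0.24  1.29 -0.    1.61  1.6 ] [ 0.02  0.64  1.36 -0.    1.15  1.59] [-0.64  0.45  1.67 -0.    1.02  0.93]
-60 [ 0.03  0.24  1.29 -0.    1.61  1.07] [ 0.02  0.64  1.36 -0.    1.15  1.06] [-0.64  0.45  1.67  0.    1.02  0.41]
-30 [ 0.03  0.24  1.29 -0.    1.61  0.55] [ 0.02  0.64  1.36 -0.    1.15  0.54] [-0.64  0.45  1.67 -0.    1.02 -0.11]
0 [ 0.03  0.24  1.29 -0.    1.61  0.03] [ 0.02  0.64  1.36 -0.    1.15  0.02] [-0.64  0.45  1.67 -0.    1.02 -0.64]
30 [ 0.03  0.24  1.29 -0.    1.61 -0.5 ] [ 0.02  0.64  1.36 -0.    1.15 -0.51] [-0.64  0.45  1.67 -0.    1.02 -1.16]
60 [ 0.03  0.24  1.29 -0.    1.61 -1.02] [ 0.02  0.64  1.36 -0.    1.15 -1.03] [-0.64  0.45  1.67  0.    1.02 -1.68]
90 [ 0.03  0.24  1.29 -0.    1.61 -1.54] [ 0.02  0.64  1.36 -0.    1.15 -1.55] [-0.64  0.45  1.67 -0.    1.02 -2.21]
120 [ 0.03  0.24  1.29 -0.    1.61 -2.07] [ 0.02  0.64  1.36 -0.    1.15 -2.08] [-0.64  0.45  1.67 -0.    1.02 -2.73]
150 [ 0.03  0.24  1.29  0.    1.61 -2.59] [ 0.02  0.64  1.36 -0.    1.15 -2.6 ] None
```

```bash
python3 - <<'E'
from h import *
env.reach([0.60,0.10,0.28],down(-np.pi/2)); a=grab("wrist","wA"); st()
env.movel([0.60,0.20,0.28]); b=grab("wrist","wB"); st()
for c in ("green","red","orange"): print(c,blobs(a,c,30),"|",blobs(b,c,30))
np.savez("wAB.npz",a=a["frame"],b=b["frame"],va=a["view"],vb=b["view"],K=a["mtx"],k1=a["k1"])
E
```

```text
t2.9 p [0.6001 0.0992 0.2799] F [-0.2 -0.2  0.2] gap 1.002 q [-0.03  0.48  1.14 -0.    1.53  1.54]
t3.7 p [0.6002 0.1991 0.28  ] F [ 0.5 -0.1 -0. ] gap 1.001 q [ 0.14  0.54  1.04 -0.    1.56  1.71]
green [(70, [284.0, 141.3]), (497, [189.4, 181.8])] | [(70, [368.8, 141.3]), (472, [289.9, 181.7])]
red [(242, [338.2, 173.8]), (424, [532.3, 206.8]), (189, [518.6, 303.0])] | [(227, [428.7, 174.1]), (450, [607.3, 206.9]), (202, [586.0, 301.7])]
orange [(197, [302.4, 171.6]), (2803, [479.4, 254.1]), (2292, [573.2, 254.4])] | [(194, [402.7, 171.6]), (3035, [551.7, 254.5]), (855, [632.3, 268.5])]
```

View pics/wA.png

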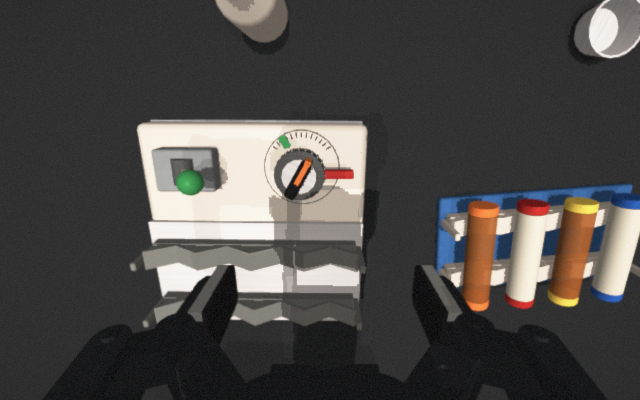

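View pics/wB.png

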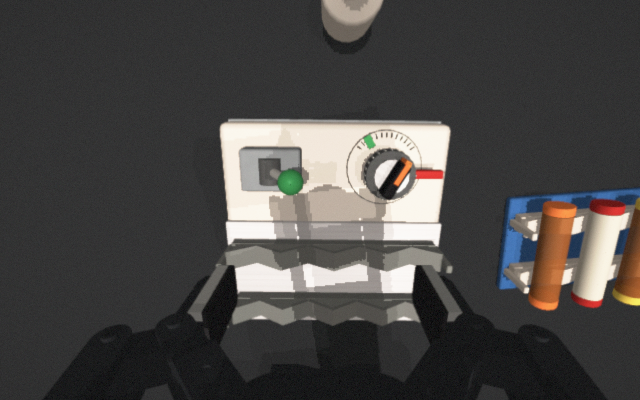

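Both wrist views show the dial: ring at about (300,174) in A and (388,174) in B, red arm pointing image right (-y), orange pointer upper right, green mark upper left. I'll measure the details.

```bash
python3 - <<'E'
from h import *
z=np.load("wAB.npz");a=dict(frame=z["a"],view=z["va"],mtx=z["K"],k1=float(z["k1"]));b=dict(frame=z["b"],view=z["vb"],mtx=z["K"],k1=float(z["k1"]))
for n,u,v in (("green",(284,141.3),(368.8,141.3)),("ball",(189.4,181.8),(289.9,181.7)),("arm",(338.2,173.8),(428.7,174.1)),("orange",(302.4,171.6),(402.7,171.6))):
    x,e=tri([(a,u),(b,v)]);print(n,x.round(4),round(e,4))
for n,f,x0 in (("A",a,250),("B",b,335)):
    c=f["frame"][120:215,x0:x0+120,::-1];cv2.imwrite(f"pics/dial{n}.png",cv2.resize(c,None,fx=6,fy=6,interpolation=cv2.INTER_CUBIC))
    # saturation-free gray ellipse candidates
    # minAreaRect of arm
    for col in("red","orange","green"):
        cs,_=cv2.findContours(mask(f,col),0,1)
        for q in cs:
            M=q.reshape(-1,2)
            if x0<M[:,0].mean()<x0+120 and M[:,1].mean()<215 and cv2.contourArea(q)>15: print(n,col,cv2.boundingRect(q),cv2.minAreaRect(q), cv2.boxPoints(cv2.minAreaRect(q)).round(1).tolist())
E
```

```text
green [0.637  0.1456 0.0539] 0.0
ball [0.6064 0.2321 0.1261] 0.0
arm [0.6059 0.0827 0.0895] 0.0001
orange [0.6155 0.1198 0.1207] 0.0001
A red (324, 170, 29, 9) ((338.0, 174.0), (8.0, 28.0), 90.0) [[324.0, 170.0], [352.0, 170.0], [352.0, 178.0], [324.0, 178.0]]
A orange (293, 158, 19, 29) ((302.5, 172.0), (7.155416965484619, 29.96331024169922), 26.56505012512207) [[292.6000061035156, 183.8000030517578], [306.0, 157.0], [312.3999938964844, 160.1999969482422], [299.0, 187.0]]
A green (279, 136, 11, 12) ((283.79998779296875, 141.6000213623047), (11.627553939819336, 6.260990142822266), 63.43495178222656) [[278.3999938964844, 137.8000030517578], [284.0, 135.0], [289.20001220703125, 145.39999389648438], [283.6000061035156, 148.1999969482422]]
B red (416, 170, 27, 9) ((429.0, 174.0), (8.0, 26.0), 90.0) [[416.0, 170.0], [442.0, 170.0], [442.0, 178.0], [416.0, 178.0]]
B orange (394, 158, 18, 29) ((400.800048828125, 172.40000915527344), (11.62755298614502, 27.72724151611328), 26.56505012512207) [[389.3999938964844, 182.1999969482422], [401.79998779296875, 157.39999389648438], [412.20001220703125, 162.60000610351562], [399.79998779296875, 187.39999389648438]]
B green (364, 136, 10, 12) ((368.9000244140625, 141.29998779296875), (11.180339813232422, 5.813776969909668), 63.43495178222656) [[363.79998779296875, 137.60000610351562], [369.0, 135.0], [374.0, 145.0], [368.79998779296875, 147.60000610351562]]
```

View pics/dialA.png

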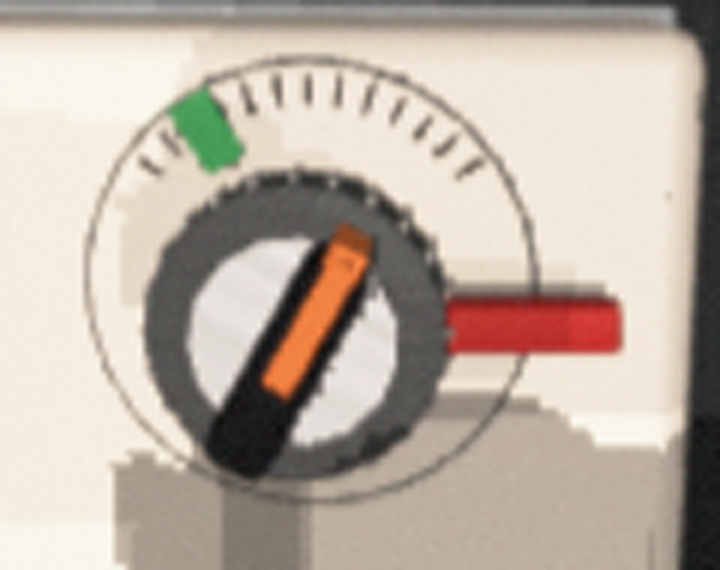

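View pics/dialB.png

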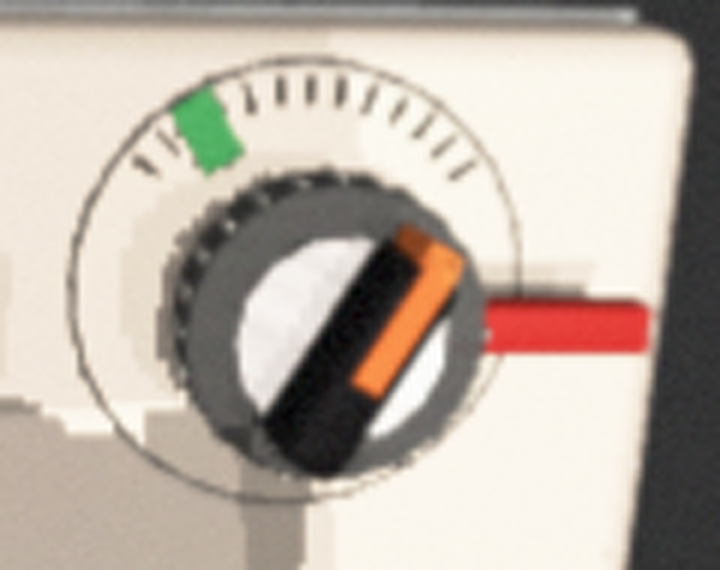

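```bash
python3 - <<'E'
from h import *
z=np.load("wAB.npz");a=dict(frame=z["a"],view=z["va"],mtx=z["K"],k1=float(z["k1"]));b=dict(frame=z["b"],view=z["vb"],mtx=z["K"],k1=float(z["k1"]))
A=lambda u,v:(250+u/6,120+v/6)
B=lambda u,v:(335+u/6,120+v/6)
def two(n,p,q,zz):
    print(n,tri([(a,A(*p)),(b,B(*q))])[0].round(4),"z-plane",onz(a,A(*p),zz).round(4),onz(b,B(*q),zz).round(4))
two("dial",(311,278),(295,278),.053)
two("inner white disc",(293,340),(344,340),.094)
two("barF",(345,248),(431,248),.1225)
two("barB",(238,460),(300,458),.1225)
two("arm end mid",(612,325),(640,327),.0885)
two("arm root",(452,325),(488,327),.0885)
# rocker plate edge corners
for n,f,ps in (("A",a,[(141,124),(365,125),(150,222),(362,222)]),("B",b,[(222,124),(448,126),(228,222),(441,222)])):
    print(n,[onz(f,p,.050)[:2].round(4).tolist() for p in ps])
E
```

```text
dial [0.6068 0.1253 0.0525] z-plane [0.6068 0.1253 0.053 ] [0.607  0.1254 0.053 ]
inner white disc [0.6054 0.1252 0.1003] z-plane [0.6038 0.1258 0.094 ] [0.6039 0.1238 0.094 ]
barF [0.6246 0.1149 0.1146] z-plane [0.626  0.1145 0.1225] [0.6262 0.117  0.1225]
barB [0.5871 0.1343 0.113 ] z-plane [0.5898 0.1332 0.1225] [0.5902 0.1363 0.1225]
arm end mid [0.605  0.0673 0.0871] z-plane [0.6054 0.0674 0.0885] [0.6052 0.0678 0.0885]
arm root [0.6058 0.0969 0.0911] z-plane [0.6053 0.0969 0.0885] [0.6051 0.0961 0.0885]
A [[0.6574, 0.3148], [0.6555, 0.0503], [0.5328, 0.3262], [0.533, 0.0491]]
B [[0.6568, 0.3183], [0.6548, 0.0522], [0.5329, 0.3233], [0.5331, 0.046]]
```

```bash
python3 - <<'E'
from h import *
s=grab("scene");d=grab("side")
print("bottle cap",tri([(s,(423.9,183.9)),(d,(199.7,218.2))]))
env.reach([0.606,0.1255,0.20],down(0)); 
for dq in(0.03,0.1,-0.1,-0.03):
    q=monitor.sense()["joints"].copy(); t=monitor.sense()["clock"]; q[5]+=dq; env.set_joints(q); print(dq,monitor.sense()["clock"]-t)
env.reach([0.606,0.1255,0.20],down(0)); st()
print(env.movel([0.606,0.1255,0.064],velocity=0.05,guard=6)); st()
grab("side","g1");grab("wrist","g1w")
E
```

```text
bottle cap (array([0.78071863, 0.17271025, 0.14466351]), np.float64(0.0005796242599415833))
0.03 0.25
0.1 0.25
-0.1 0.25
-0.03 0.25
t6.6 p [0.606  0.1255 0.2   ] F [-0.1  0.4 -0.6] gap 1.001 q [0.02 0.54 1.24 0.   1.36 0.02]
False
t9.5 p [0.6061 0.1255 0.0641] F [-0.2  0.   0.3] gap 0.999 q [ 0.02  0.68  1.38 -0.    1.08  0.02]
```

View pics/g1w.png

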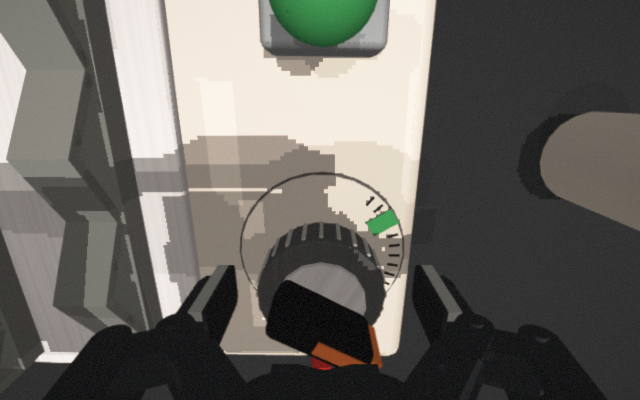

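The wrist view shows the ring (258–386) centred between the pads, with the red arm toward the camera's bottom edge. Next I grip and loosen.

```bash
python3 - <<'E'
from h import *
env.close_gripper(50); s=st()
q=s["joints"].copy(); q0=q[5]
for i in range(15):
    q[5]=q0-0.02*(i+1); env.set_joints(q)
s=st();print(s["ft_torque"].round(3))
for i in range(7):
    q[5]=q0-0.3-0.1*(i+1); env.set_joints(q)
env.hold(.2)
s=st();print(s["ft_torque"].round(3))
grab("wrist","g2w");grab("scene","g2s")
E
```

```text
t10.0 p [0.6045 0.1255 0.0643] F [-9.8 -1.8  8.7] gap 0.638 q [ 0.02  0.68  1.39 -0.    1.08  0.02]
t13.7 p [0.6049 0.1256 0.0644] F [5.4 1.1 1.8] gap 0.638 q [ 0.02  0.68  1.38 -0.    1.08 -0.29]
[ 0.08  -0.879  0.066]
t15.7 p [0.6058 0.1262 0.0644] F [12.1  4.4 -1.7] gap 0.637 q [ 0.02  0.68  1.38  0.    1.08 -0.98]
[ 0.573 -1.779  0.086]
```

View pics/g2w.png

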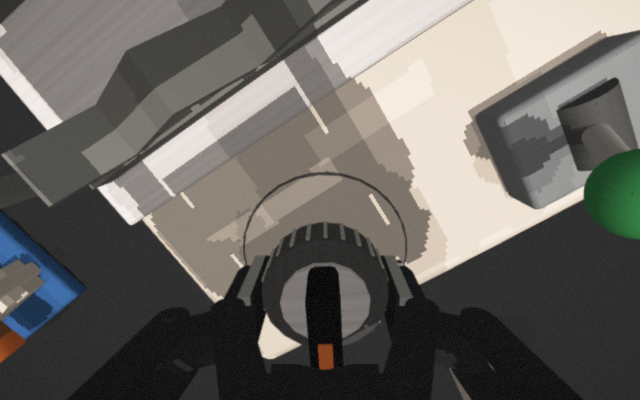

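The wrist view shows the ring held between the pads and the bar (about 323,310) still free. I release, rise and check the ring angle and centre.

```bash
python3 - <<'E'
from h import *
env.release(); env.movel([0.605,0.1255,0.20],velocity=0.1)
env.reach([0.60,0.10,0.28],down(-np.pi/2)); a=grab("wrist","wC"); st()
env.movel([0.60,0.20,0.28]); b=grab("wrist","wD"); st()
for c in ("green","red","orange"): print(c,blobs(a,c,30),"|",blobs(b,c,30))
for n,f,x0 in (("C",a,250),("D",b,335)):
    c=f["frame"][120:215,x0:x0+120,::-1];cv2.imwrite(f"pics/dial{n}.png",cv2.resize(c,None,fx=6,fy=6,interpolation=cv2.INTER_CUBIC))
E
```

```text
t19.9 p [0.6    0.1    0.2798] F [ 0.1 -0.7 -0.4] gap 1.001 q [-0.03  0.48  1.14 -0.    1.53  1.54]
t20.8 p [0.6001 0.1991 0.28  ] F [0.2 0.1 0.3] gap 0.999 q [ 0.14  0.54  1.04 -0.    1.56  1.71]
green [(66, [284.6, 141.3]), (495, [190.1, 181.5])] | [(68, [368.8, 141.3]), (470, [289.9, 181.7])]
red [(254, [321.0, 140.7]), (426, [533.1, 207.1]), (178, [519.2, 303.4])] | [(266, [412.8, 140.4]), (450, [607.3, 206.9]), (199, [586.0, 301.7])]
orange [(197, [303.2, 171.7]), (2806, [479.9, 254.2]), (2300, [573.7, 254.6])] | [(190, [402.5, 172.0]), (3039, [551.7, 254.6]), (837, [632.6, 268.5])]
```

View pics/dialC.png

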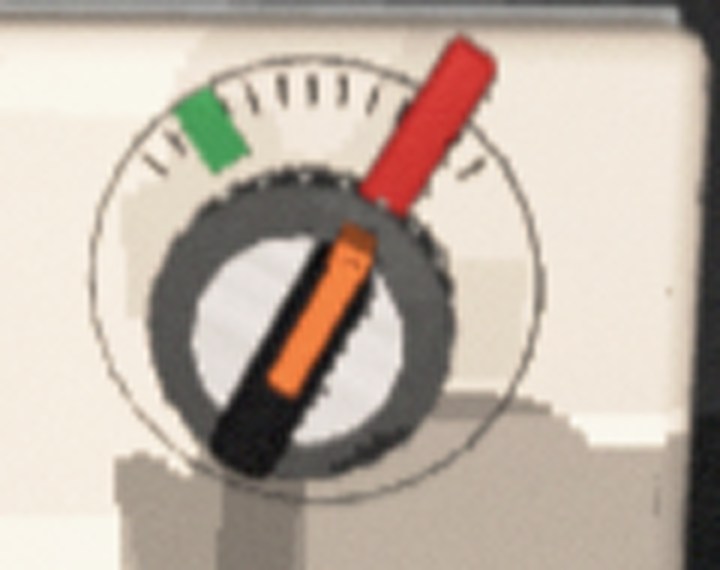

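View pics/dialD.png

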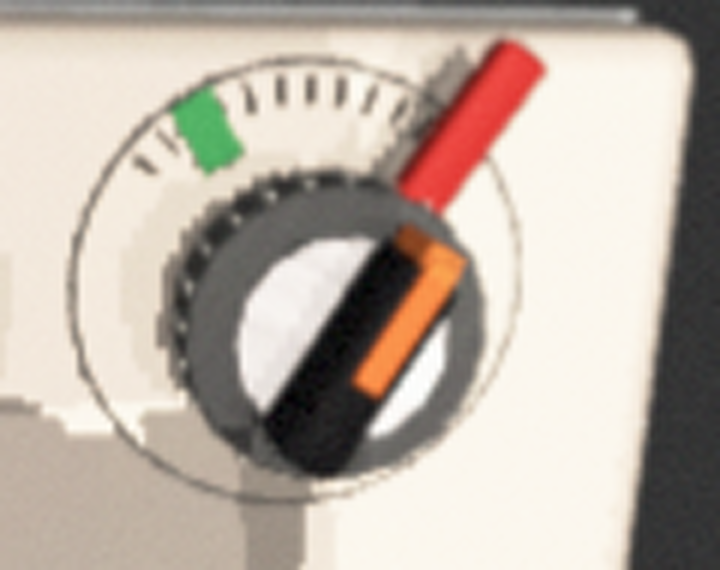

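```bash
python3 - <<'E'
from h import *
z=np.load("wAB.npz");a=dict(frame=z["a"],view=z["va"],mtx=z["K"],k1=float(z["k1"]));b=dict(frame=z["b"],view=z["vb"],mtx=z["K"],k1=float(z["k1"]))
for f,u0 in((a,250),(b,335)):
    m=mask(f,"green");ys,xs=np.nonzero(m);k=(ys<155)
    P=np.array([onz(f,(x,y),.0535)[:2] for x,y in zip(xs[k],ys[k])])
    c=P.mean(0);w,V=np.linalg.eigh(np.cov(P.T));v=V[:,1]
    print(c,np.degrees(np.arctan2(v[1],v[0])),np.sqrt(w*12))
    # orange stripe dir on bar top
    m=mask(f,"orange");ys,xs=np.nonzero(m);k=(ys<200)&(xs<430)
    P=np.array([onz(f,(x,y),.1228)[:2] for x,y in zip(xs[k],ys[k])])
    w,V=np.linalg.eigh(np.cov(P.T));v=V[:,1];print("or",np.degrees(np.arctan2(v[1],v[0])),P.mean(0))
    # circle points z .053 radius
    for p in ((85,278),(538,278),(311,55),(311,502)) if u0==250 else ((70,278),(520,278),(295,55),(295,502)):
        print(onz(f,(u0+p[0]/6,120+p[1]/6),.0535)[:2].round(4))
E
```

```text
[0.63692221 0.14561339] -149.20854165997912 [0.0072854  0.01331329]
or 151.38062940945093 [0.61574522 0.11964598]
[0.607  0.1709]
[0.6069 0.0794]
[0.6509 0.1243]
[0.5593 0.1263]
[0.63699107 0.14551087] -150.3987209941144 [0.00705123 0.01374458]
or 159.32419202186915 [0.615939   0.12041933]
[0.607 0.171]
[0.6072 0.0799]
[0.6511 0.1282]
[0.5594 0.1226]
```

```bash
python3 - <<'E'
from h import *
X,Y=.605,.1253
env.reach([X,Y,0.20],down(np.radians(-118)))
print(env.movel([X,Y,0.0975],velocity=0.06,guard=6)); st()
env.close_gripper(40); s=st()
q=s["joints"].copy(); q0=q[5]; n=12; tot=np.radians(59.8)
for i in range(n):
    q[5]=q0-tot*(i+1)/n; env.set_joints(q)
env.hold(.2); s=st()
Rm=R.from_quat(s["ee_rot"]).as_matrix(); print("yaw",np.degrees(np.arctan2(Rm[1,2],Rm[0,2])))
env.release(); env.movel([X,Y,0.20],velocity=0.1)
env.reach([0.60,0.10,0.28],down(-np.pi/2)); a=grab("wrist","wE"); 
env.movel([0.60,0.20,0.28]); b=grab("wrist","wF"); st()
for n,f,x0 in (("E",a,250),("F",b,335)):
    c=f["frame"][120:215,x0:x0+120,::-1];cv2.imwrite(f"pics/dial{n}.png",cv2.resize(c,None,fx=6,fy=6,interpolation=cv2.INTER_CUBIC))
    m=mask(f,"orange");ys,xs=np.nonzero(m);k=(ys<200)&(xs<430)
    P=np.array([onz(f,(x,y),.1228)[:2] for x,y in zip(xs[k],ys[k])])
    w,V=np.linalg.eigh(np.cov(P.T));v=V[:,1];print("or",np.degrees(np.arctan2(v[1],v[0])),P.mean(0))
E
```

```text
False
t23.1 p [0.6052 0.1253 0.0979] F [-0.9  0.2 -0. ] gap 0.999 q [ 0.01  0.64  1.36 -0.    1.14  2.07]
t23.8 p [0.6062 0.1262 0.099 ] F [2.8 6.  6.7] gap 0.130 q [0.02 0.64 1.36 0.   1.14 2.07]
t27.0 p [0.6063 0.1282 0.0991] F [ 3.1 12.8 -1.9] gap 0.135 q [0.02 0.64 1.36 0.01 1.14 1.03]
yaw -58.37594062578748
t30.3 p [0.6001 0.1991 0.2799] F [-0.3 -0.4  0.9] gap 1.001 q [ 0.14  0.54  1.04 -0.    1.56  1.71]
or -153.60891327538144 [0.61525021 0.13191643]
or -146.4441027814679 [0.61594372 0.13278787]
```

View pics/dialE.png

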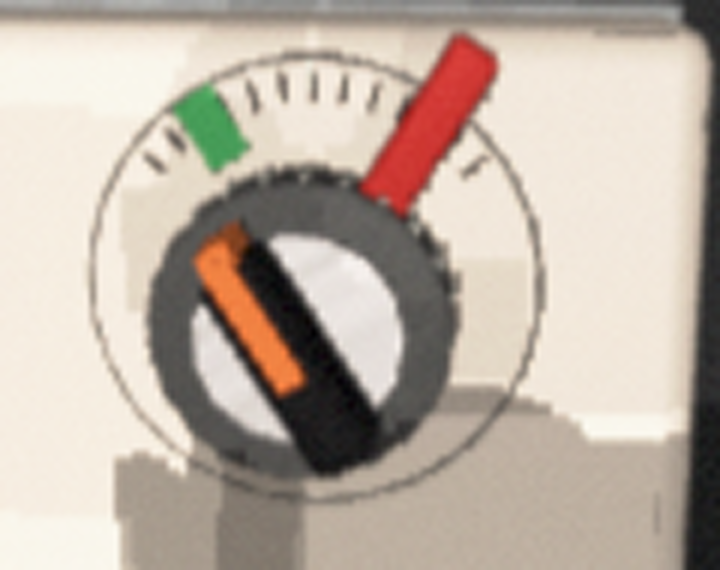

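View pics/dialF.png

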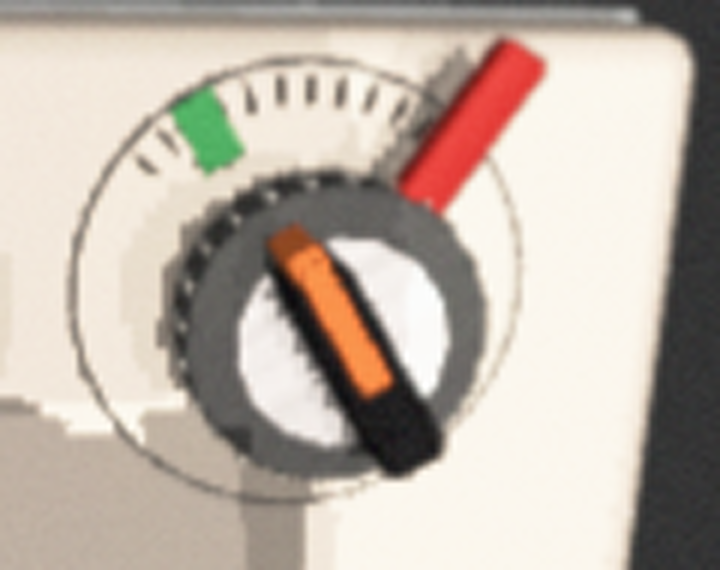

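```bash
python3 - <<'E'
from h import *
env.reach([0.645,0.1253,0.24],down(-np.pi/2)); f=grab("wrist","wG")
u,v=proj(f,[.605,.1253,.1]).round().astype(int);print(u,v)
c=f["frame"][v-60:v+50,u-60:u+60,::-1];cv2.imwrite("pics/dialG.png",cv2.resize(c,None,fx=5,fy=5,interpolation=cv2.INTER_CUBIC))
np.savez("wG.npz",a=f["frame"],va=f["view"],K=f["mtx"],k1=f["k1"],uv=[u,v])
E
```

```text
322 231
```

View pics/dialG.png

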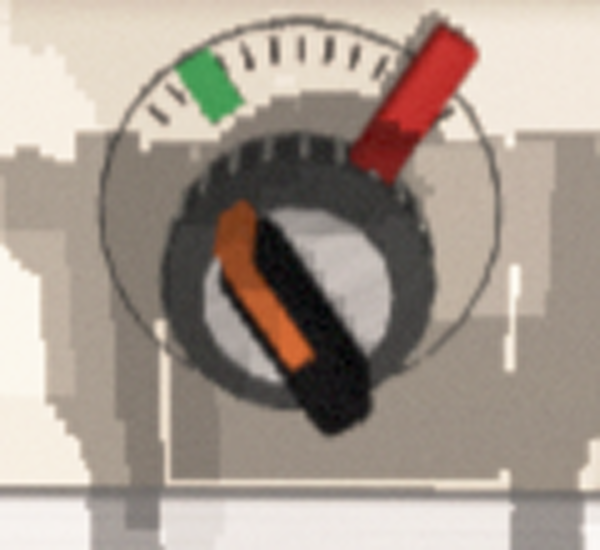

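```bash
python3 - <<'E'
from h import *
z=np.load("wG.npz");f=dict(frame=z["a"],view=z["va"],mtx=z["K"],k1=float(z["k1"]));u,v=z["uv"]
def L(p,q,h):
    P=[onz(f,(u-60+x/5,v-60+y/5),h)[:2] for x,y in(p,q)];d=P[0]-P[1];print(P,np.degrees(np.arctan2(d[1],d[0])))
L((225,280),(292,367),.1225);L((255,262),(313,355),.1225);L((225,278),(318,430),.1225)
L((197,58),(225,112),.0535)
L((437,38),(372,165),.0885)
E
```

```text
[array([0.61853048, 0.13828004]), array([0.60103292, 0.12617584])] 34.67412376807799
[array([0.62205855, 0.1327724 ]), array([0.6034842 , 0.12227404])] 29.475443034823506
[array([0.61892436, 0.13827243]), array([0.58791111, 0.1213453 ])] 28.625863205838023
[array([0.64221248, 0.14768194]), array([0.62985062, 0.14177184])] 25.552054222197686
[array([0.65531515, 0.09801467]), array([0.62916939, 0.11041246])] -25.36937555263245
```

Pointer about 31°, mark about 31–32°, and the ring arm is still at about -30° (loose). Now I tighten the ring, slowly over the last part.

```bash
python3 - <<'E'
from h import *
X,Y=.605,.1255
env.reach([X,Y,0.20],down(np.radians(57.3)))
print(env.movel([X,Y,0.064],velocity=0.06,guard=6)); st()
env.close_gripper(50); s=st(); print(s["ft_torque"].round(3))
q=s["joints"].copy(); q0=q[5]
for i in range(7):
    q[5]=q0+0.1*(i+1); env.set_joints(q)
s=st(); print(s["ft_torque"].round(3))
for i in range(24):
    q[5]+=0.02; env.set_joints(q); s=monitor.sense(); print(round(q[5]-q0,2),s["joints"][5].round(3)-round(q0,3),s["ft_torque"].round(2),s["joint_efforts"][5].round(3))
    if abs(s["ft_torque"][2])>0.5: break
st()
E
```

```text
False
t35.5 p [0.6051 0.1255 0.0642] F [ 0.1  0.3 -0.4] gap 1.000 q [ 0.02  0.68  1.39 -0.    1.07 -0.98]
t35.9 p [0.6057 0.1265 0.0648] F [1.9 5.3 3.4] gap 0.639 q [ 0.02  0.68  1.39  0.    1.07 -0.98]
[ 0.96  -0.321 -0.051]
t37.6 p [0.605  0.1259 0.0648] F [-7.2 -5.7  4.9] gap 0.638 q [ 0.02  0.68  1.39  0.    1.08 -0.29]
[-0.645  0.913 -0.124]
0.72 0.715 [-0.65  0.95 -0.12] -0.07
0.74 0.736 [-0.71  0.97 -0.11] -0.07
0.76 0.756 [-0.72  0.94 -0.19] -0.069
0.78 0.776 [-0.81  0.91 -0.05] -0.069
0.8 0.7949999999999999 [-0.75  1.03 -0.07] -0.069
0.82 0.815 [-0.75  1.07 -0.11] -0.069
0.84 0.835 [-0.72  1.08 -0.11] -0.069
0.86 0.855 [-0.83  1.03 -0.1 ] -0.068
0.88 0.875 [-0.73  1.11 -0.13] -0.068
0.9 0.895 [-0.79  1.14 -0.09] -0.068
0.92 0.915 [-0.79  1.14 -0.12] -0.068
0.94 0.9349999999999999 [-0.86  1.13 -0.15] -0.068
0.96 0.955 [-0.85  1.16 -0.09] -0.068
0.98 0.975 [-0.83  1.23 -0.08] -0.068
1.0 0.995 [-0.87  1.24 -0.09] -0.067
1.02 1.014 [-0.92  1.21  0.64] 0.682
t41.6 p [0.6046 0.1259 0.0648] F [-9.2 -5.7  5.5] gap 0.640 q [ 0.02  0.68  1.39 -0.    1.08  0.03]
```

Torque jumped at 1.02 rad, so the ring is on its stop. I release, check the dial, and look at the rails and rack from two heights or places each.

```bash
python3 - <<'E'
from h import *
env.release(); env.movel([.605,.1255,0.20],velocity=0.1)
env.reach([0.60,0.10,0.28],down(-np.pi/2)); a=grab("wrist")
c=a["frame"][120:215,250:370,::-1];cv2.imwrite("pics/dialH.png",cv2.resize(c,None,fx=5,fy=5,interpolation=cv2.INTER_CUBIC))
D={}
for n,p in (("r1",[.53,.14,.28]),("r2",[.53,.23,.28]),("k1",[.56,-.26,.28]),("k2",[.56,-.16,.28])):
    env.movel(p) if n in("r2","k2") else env.reach(p,down(-np.pi/2))
    f=grab("wrist",n); D[n]=f["frame"];D[n+"v"]=f["view"];D["K"]=f["mtx"];D["kk"]=f["k1"]
np.savez("rk.npz",**D); st()
E
```

```text
t48.9 p [ 0.56   -0.1608  0.2798] F [ 0.5 -0.   0.5] gap 0.999 q [-0.48  0.42  1.23 -0.    1.5   1.09]
```

View pics/dialH.png

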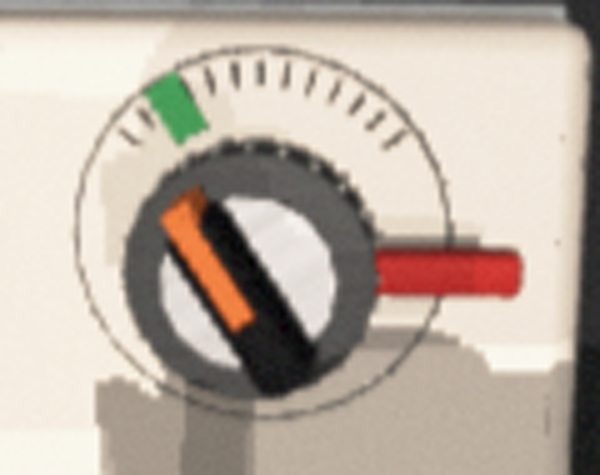

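View pics/r1.png

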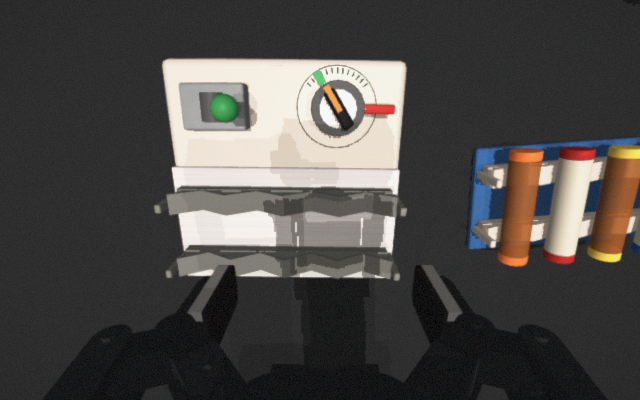

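View pics/r2.png

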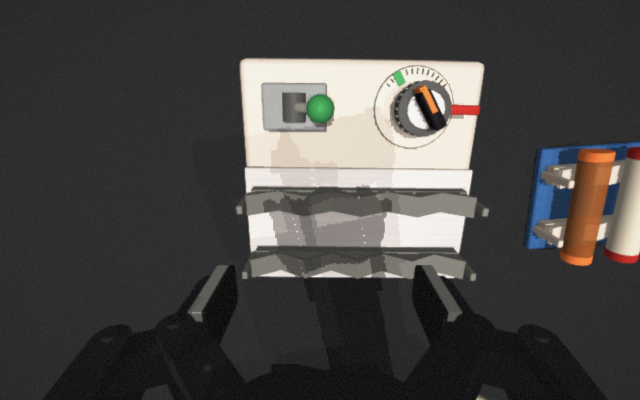

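View pics/k1.png

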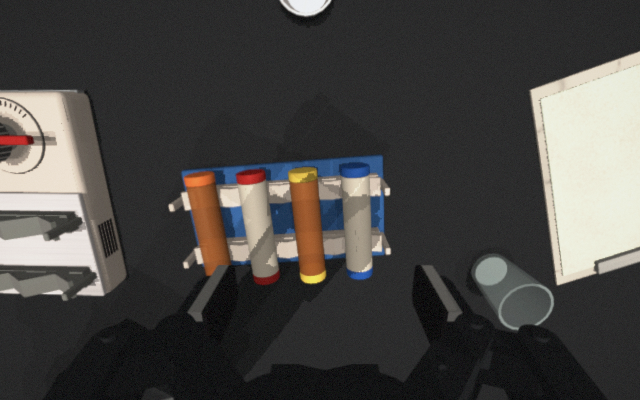

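View pics/k2.png

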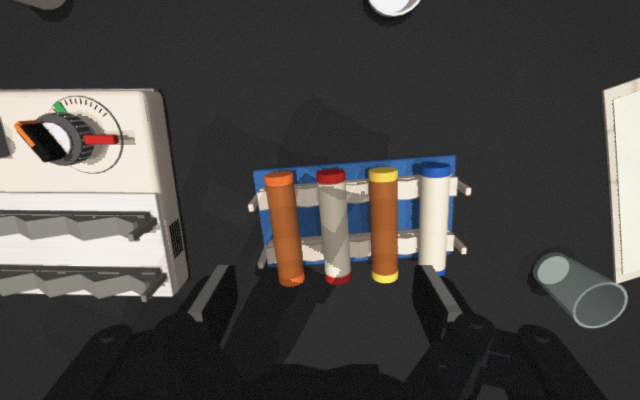

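The ring arm points straight along -y again and the pointer is on the mark. In k1/k2 the four tubes lie in order orange, red, yellow, blue, roughly along x. I zoom on the rails.

```bash
python3 - <<'E'
from h import *
z=np.load("rk.npz")
for n,x0 in(("r1",150),("r2",225)):
    c=z[n][180:285,x0:x0+265,::-1];cv2.imwrite(f"pics/z{n}.png",cv2.convertScaleAbs(cv2.resize(c,None,fx=3,fy=3,interpolation=cv2.INTER_CUBIC),alpha=1.5,beta=20))
E
```

```text
(no output)
```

View pics/zr1.png

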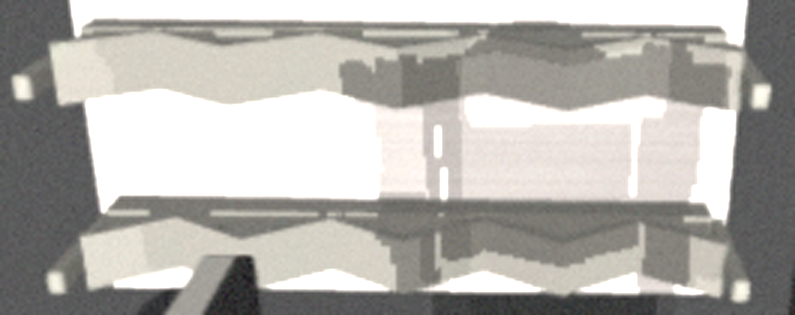

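View pics/zr2.png

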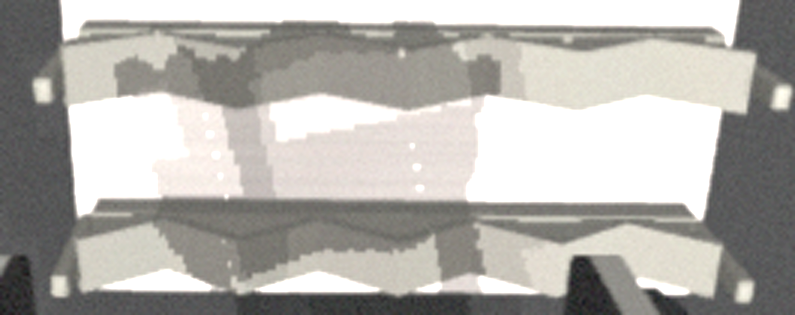

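```bash
python3 - <<'E'
from h import *
z=np.load("rk.npz")
F={n:dict(frame=z[n],view=z[n+"v"],mtx=z["K"],k1=float(z["kk"])) for n in("r1","r2","k1","k2")}
p1=lambda x,y:(150+x/3,180+y/3); p2=lambda x,y:(225+x/3,180+y/3)
for n,a,b in (("g3",(160,89),(165,92)),("g2",(322,90),(320,93)),("g1",(483,94),(478,94)),("g0",(645,96),(642,96)),
  ("n2",(330,268),(318,270)),("n1",(483,270),(470,272)),("n3",(178,268),(165,270)), ("topn2",(325,32),(325,32))):
    x,e=tri([(F["r1"],p1(*a)),(F["r2"],p2(*b))]);print(n,x.round(4),round(e,4),onz(F["r1"],p1(*a),.078).round(4),onz(F["r2"],p2(*b),.078).round(4))
# tubes from caps in k1,k2
for c in("orange","red","yellow","blue"):
    print(c,blobs(F["k1"],c,60),blobs(F["k2"],c,60))
E
```

```text
g3 [0.4925 0.279  0.0879] 0.0001 [0.4891 0.2831 0.078 ] [0.4889 0.2806 0.078 ]
g2 [0.4878 0.2193 0.0755] 0.0002 [0.4889 0.2187 0.078 ] [0.4885 0.2193 0.078 ]
g1 [0.4851 0.1553 0.0707] 0.0003 [0.4874 0.1549 0.078 ] [0.4881 0.1568 0.078 ]
g0 [0.4861 0.0904 0.0755] 0.0003 [0.4867 0.0908 0.078 ] [0.4873 0.0914 0.078 ]
n2 [0.4115 0.2196 0.0825] 0.0001 [0.4088 0.2207 0.078 ] [0.4089 0.2195 0.078 ]
n1 [0.4097 0.1557 0.0809] 0.0001 [0.4081 0.1558 0.078 ] [0.4079 0.1551 0.078 ]
n3 [0.4113 0.2835 0.0826] 0.0002 [0.4084 0.2855 0.078 ] [0.4088 0.2842 0.078 ]
topn2 [0.5112 0.2174 0.0713] 0.0004 [0.5127 0.2159 0.078 ] [0.5135 0.2176 0.078 ]
orange [(2548, [207.2, 219.3]), (2342, [307.7, 227.0])] [(201, [24.9, 131.8]), (2940, [284.9, 227.6]), (2352, [383.7, 227.2])]
red [(297, [15.1, 139.8]), (345, [250.7, 176.5]), (170, [266.5, 279.2])] [(303, [99.7, 138.9]), (364, [330.4, 176.2]), (176, [337.9, 279.7])]
yellow [(359, [302.4, 174.9]), (199, [313.0, 278.1])] [(373, [382.4, 174.8]), (189, [384.6, 277.5])]
blue [(2397, [304.2, 167.8]), (403, [377.5, 211.8]), (610, [331.4, 214.5]), (599, [282.0, 218.0]), (546, [233.3, 221.7]), (63, [334.0, 256.5]), (175, [359.9, 274.6])] [(2522, [369.3, 168.2]), (116, [450.7, 212.5]), (579, [407.6, 214.0]), (600, [358.4, 217.5]), (585, [308.7, 221.2]), (296, [265.3, 225.7])]
```

```bash
cat >> h.py <<'E'
def tubes(f):
    """cap blobs per colour in a wrist view over the rack -> axis line at z=.051 ; far & near cap centroids"""
    out={}
    for c in("orange","red","yellow","blue"):
        h=cv2.cvtColor(f["frame"],cv2.COLOR_RGB2HSV); m=mask(f,c)
        out[c]=blobs(f,c,60)
    return out
def axis_fit(f,a,b,z=.051):
    """two pixel points on silhouette midline -> yaw (deg) and points on plane z"""
    p=onz(f,a,z)[:2];q=onz(f,b,z)[:2];d=p-q
    return p,q,np.degrees(np.arctan2(d[1],d[0]))
E
python3 - <<'E'
from h import *
z=np.load("rk.npz")
F={n:dict(frame=z[n],view=z[n+"v"],mtx=z["K"],k1=float(z["kk"])) for n in("r1","r2","k1","k2")}
P=dict(red=((250.7,176.5),(266.5,279.2),(330.4,176.2),(337.9,279.7)),yellow=((302.4,174.9),(313,278.1),(382.4,174.8),(384.6,277.5)))
for n,(a,b,c,d) in P.items():
    print(n,tri([(F["k1"],a),(F["k2"],c)])[0].round(4),tri([(F["k1"],b),(F["k2"],d)])[0].round(4))
    print(axis_fit(F["k1"],a,b),axis_fit(F["k2"],c,d))
for n in("k1","k2"):
    c=F[n]["frame"][145:300,170:480,::-1];cv2.imwrite(f"pics/z{n}.png",cv2.resize(c,None,fx=2.5,fy=2.5,interpolation=cv2.INTER_CUBIC))
E
```

```text
red [ 0.5539 -0.1693  0.0508] [ 0.4086 -0.1806  0.0523]
(array([ 0.55386556, -0.16931661]), array([ 0.40817728, -0.18039868]), np.float64(4.349942815279568)) (array([ 0.55405209, -0.16926604]), array([ 0.40738792, -0.18069924]), np.float64(4.457473121712168))
yellow [ 0.556  -0.2332  0.0512] [ 0.4114 -0.245   0.0524]
(array([ 0.55600043, -0.23321556]), array([ 0.41021418, -0.24488858]), np.float64(4.5778750668824975)) (array([ 0.55590784, -0.23326594]), array([ 0.41083484, -0.2452408 ]), np.float64(4.718707588321833))
```

View pics/zk2.png

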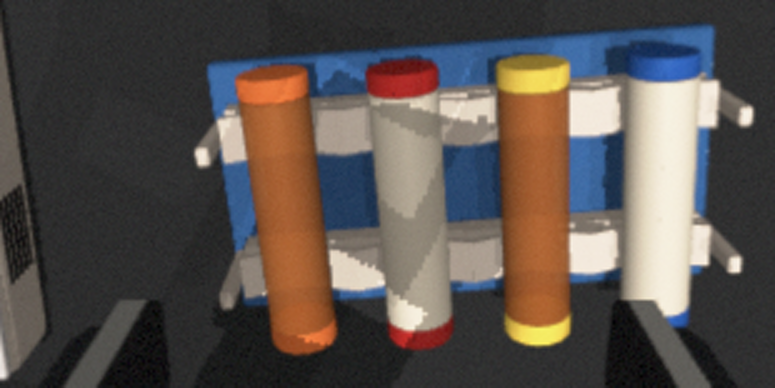

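View pics/zk1.png

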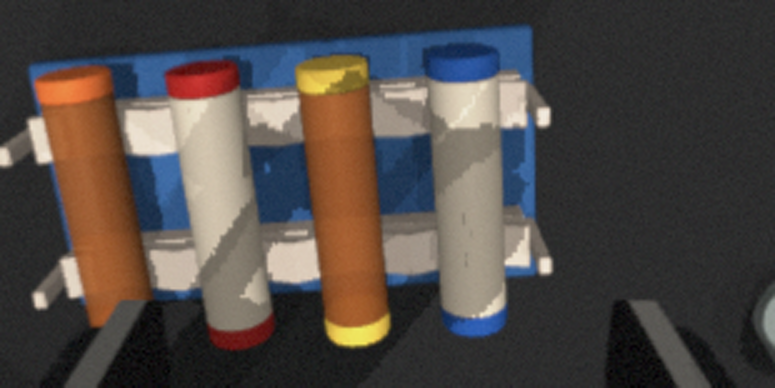

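```bash
python3 - <<'E'
from h import *
z=np.load("rk.npz")
F={n:dict(frame=z[n],view=z[n+"v"],mtx=z["K"],k1=float(z["kk"])) for n in("k1","k2")}
px=lambda x,y:(170+x/2.5,145+y/2.5)
E={"k2":dict(orange=((272,66),(305,352)),red=((402,60),(421,346)),yellow=((533,56),(539,344))),"k1":dict(red=((201,61),(242,346)),yellow=((331,56),(358,345)),blue=((462,44),(474,334)))}
for n in E:
    for c,(a,b) in E[n].items():
        p=onz(F[n],px(*a),.035)[:2];q=onz(F[n],px(*b),.067)[:2]
        m=axis_fit(F[n],px(*a),px(*b));print(n,c,"ends",p.round(4),q.round(4),"mid",((p+q)/2).round(4),"L",np.linalg.norm(p-q).round(4))
# lateral midline: sample silhouette midpoints for orange k2
for n,c,l in(("k2","orange",[((250,318-0),)],),):pass
for n,c,a,b in (("k2","orange",(276,100),(299,320)),("k1","blue",(465,90),(473,310)),("k2","red",(406,100),(419,320)),("k2","yellow",(533,100),(537,320))):
    print(n,c,axis_fit(F[n],px(*a),px(*b)))
# finger opening geometry check at placing
L=57.15;import math
t0=math.radians(-5.9)
for w in (18,24,30,36,42.5):
    th=math.asin(math.sin(t0)+w/L);print(w,"back",round(L*(math.cos(t0)-math.cos(th)),1))
E
```

```text
k2 orange ends [ 0.5565 -0.1036] [ 0.408  -0.1187] mid [ 0.4823 -0.1111] L 0.1492
k2 red ends [ 0.5596 -0.17  ] [ 0.4118 -0.1806] mid [ 0.4857 -0.1753] L 0.1482
k2 yellow ends [ 0.5618 -0.2368] [ 0.413  -0.2435] mid [ 0.4874 -0.2401] L 0.149
k1 red ends [ 0.5593 -0.1657] [ 0.4118 -0.1838] mid [ 0.4856 -0.1748] L 0.1486
k1 yellow ends [ 0.562  -0.2322] [ 0.4127 -0.2457] mid [ 0.4874 -0.239 ] L 0.1499
k1 blue ends [ 0.5684 -0.2988] [ 0.4196 -0.3073] mid [ 0.494 -0.303] L 0.149
k2 orange (array([ 0.54280985, -0.10716876]), array([ 0.41791185, -0.11417445]), np.float64(3.2104323863293236))
k1 blue (array([ 0.54845329, -0.29945062]), array([ 0.42467282, -0.30822213]), np.float64(4.053402074272441))
k2 red (array([ 0.54285432, -0.17183011]), array([ 0.41799984, -0.18012482]), np.float64(3.800859893768864))
k2 yellow (array([ 0.54293501, -0.23504225]), array([ 0.41795022, -0.2450518 ]), np.float64(4.578824226419451))
18 back 1.0
24 back 2.6
30 back 5.0
36 back 8.3
42.5 back 13.0
```

```bash
cat >> h.py <<'E'
YAW=4.4
RX,RY=0.461,0.1863
def pick(mid,s=0.012,z=0.047,yaw=YAW):
    n=np.array([-np.sin(np.radians(yaw)),np.cos(np.radians(yaw))])
    x,y=np.array(mid)+s*n; q=down(np.radians(yaw-90))
    env.reach([x,y,.15],q)
    hit=env.movel([x,y,z],velocity=0.10,guard=5)
    st()
    if hit: print("HIT"); return False
    env.close_gripper(60); st()
    env.movel([x,y,.16],velocity=0.12); s=st()
    return s
def toplace(g,s=-0.006,z=0.101):
    y=RY+(-96,-32,32,96)[g]/1000+s; q=down(-np.pi/2)
    env.reach([RX,y,.17],q); st()
    return y
def place(g,s,z):
    y=RY+(-96,-32,32,96)[g]/1000+s
    print(env.movel([RX,y,z],velocity=0.08,guard=8)); st()
    env.release(); env.hold(.3); st()
    env.movel([RX,y,.2],velocity=0.2)
E
python3 - <<'E'
from h import *
s=pick((.4823,-.1111)); grab("wrist","p1")
E
```

```text
t50.8 p [ 0.4817 -0.0993  0.0475] F [ 0.8 -0.5 -0.5] gap 0.999 q [-0.44  0.48  1.8  -0.    0.86  1.05]
t51.3 p [ 0.4823 -0.0999  0.048 ] F [ 0.6 -3.8  7.8] gap 0.395 q [-0.44  0.48  1.8  -0.    0.86  1.05]
t52.4 p [ 0.481  -0.0989  0.1592] F [ 0.1 -0.7 -1.8] gap 0.396 q [-0.44  0.31  1.7   0.    1.13  1.05]
```

View pics/p1.png

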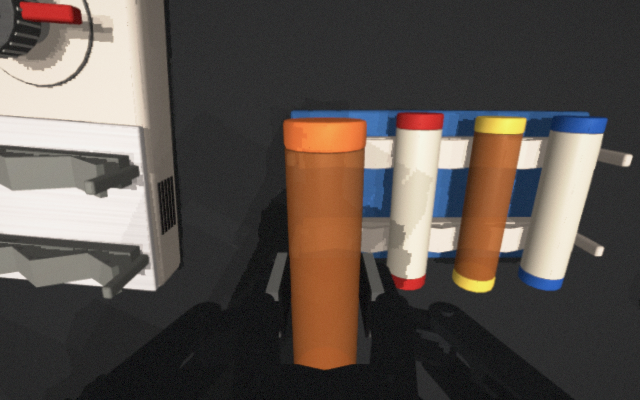

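The orange tube is held level and centred in the pads and the other three are undisturbed. I'll place it in groove 3.

```bash
python3 - <<'E'
from h import *
toplace(3,0); place(3,0,.0935)
grab("side","pl1s")
env.reach([.56,-.19,.27],down(-np.pi/2)); f=grab("wrist","k3"); st()
for c in ("red","yellow","blue"): print(c,blobs(f,c,60))
for c,m in(("red",(.4857,-.175)),("yellow",(.4874,-.2395)),("blue",(.494,-.303))): print(c,proj(f,[m[0]+.068,m[1]+.0052,.051]).round(1),proj(f,[m[0]-.068,m[1]-.0052,.055]).round(1))
E
```

```text
t53.9 p [0.4614 0.2815 0.1699] F [-0.  -0.2 -1.7] gap 0.395 q [ 0.33  0.4   1.54 -0.    1.2   1.9 ]
True
t54.8 p [0.4606 0.2824 0.0945] F [-0.4  1.1  3.2] gap 0.399 q [0.33 0.49 1.62 0.   1.03 1.9 ]
t55.6 p [0.4599 0.2819 0.0937] F [0.1 0.2 0.2] gap 1.002 q [0.33 0.49 1.62 0.   1.03 1.9 ]
t58.2 p [ 0.5602 -0.189   0.2699] F [-0.1  0.7  1. ] gap 0.995 q [-0.52  0.44  1.22  0.    1.48  1.05]
red [(319, [67.4, 140.0]), (384, [307.0, 178.2]), (195, [317.4, 284.0])]
yellow [(396, [360.2, 176.8]), (197, [365.0, 282.0])]
blue [(3098, [337.3, 171.2]), (204, [432.1, 215.5]), (603, [387.2, 216.7]), (617, [336.7, 220.6]), (1735, [267.3, 225.4]), (178, [273.3, 266.9]), (100, [406.3, 278.3])]
red [307.4 178.5] [316.6 278.8]
yellow [361.1 177.3] [365.1 277.8]
blue [414.4 172.1] [413.2 273.5]
```

View pics/k3.png

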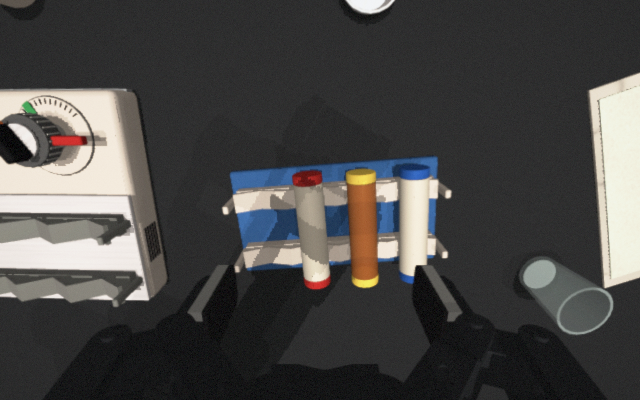

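View pics/pl1s.png

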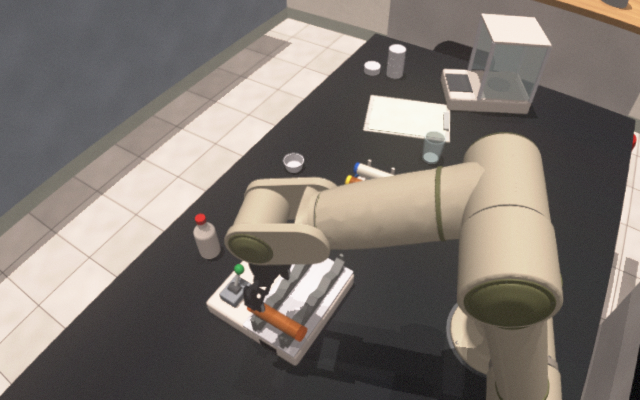

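The side view shows the orange tube lying in groove 3 (280,315). Red, yellow and blue sit in the rack where predicted, within 2 px. Next is red, to groove 2.

```bash
python3 - <<'E'
from h import *
s=pick((.4857,-.175))
if s and s["finger_gap"]>.3:
    toplace(2,-.006); grab("wrist","p2")
E
```

```text
t60.0 p [ 0.4851 -0.1633  0.0476] F [-0.4  0.2  0.9] gap 1.002 q [-0.55  0.51  1.74 -0.    0.89  0.94]
t60.5 p [ 0.4857 -0.1641  0.0482] F [-0.6 -3.8  6.1] gap 0.394 q [-0.55  0.51  1.74 -0.    0.89  0.94]
t61.6 p [ 0.4844 -0.1628  0.1592] F [ 0.2  0.3 -1.4] gap 0.392 q [-0.55  0.35  1.64  0.    1.15  0.94]
t63.0 p [0.4614 0.2115 0.1699] F [ 0.3  0.6 -1.7] gap 0.396 q [ 0.2   0.33  1.64 -0.    1.17  1.77]
```

View pics/p2.png

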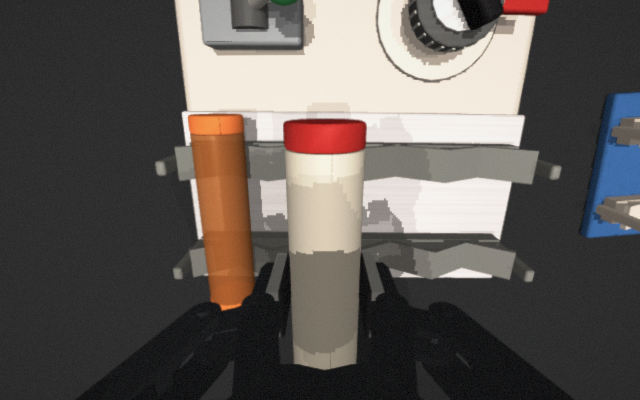

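The red tube is held square over the rocker and orange sits in groove 3 to its left. I place red and look.

```bash
python3 - <<'E'
from h import *
place(2,-.006,.101)
env.hold(.5); env.reach([.53,.1863,.27],down(-np.pi/2)); f=grab("wrist","pl2"); st()
for g in(2,3):
    y=RY+(-96,-32,32,96)[g]/1000; print([proj(f,[RX+d,y,.0988]).round(0).tolist() for d in(.075,0,-.075)])
E
```

```text
False
t64.1 p [0.4613 0.2124 0.1015] F [-0.3  0.2 -2.2] gap 0.394 q [ 0.2   0.42  1.71 -0.    1.01  1.77]
t64.9 p [0.461  0.2123 0.101 ] F [-0.4  0.5  0.7] gap 0.998 q [0.2  0.42 1.72 0.   1.01 1.77]
t66.6 p [0.5292 0.1865 0.2689] F [-0.4 -0.3  0.6] gap 1.000 q [0.13 0.37 1.32 0.   1.45 1.7 ]
[[292.0, 178.0], [294.0, 243.0], [296.0, 300.0]]
[[231.0, 178.0], [237.0, 243.0], [243.0, 300.0]]
```

View pics/pl2.png

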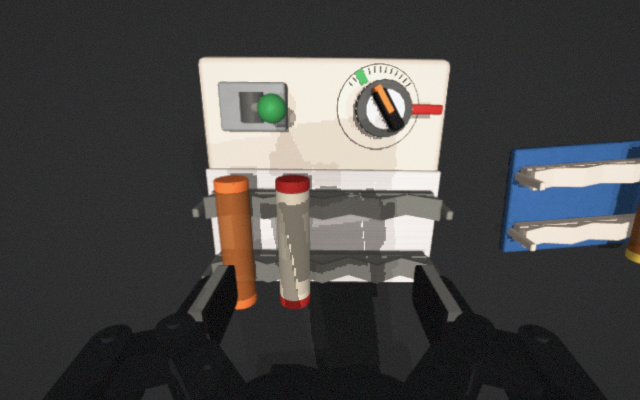

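Both tubes lie in their grooves; caps are at (232,185) and (293,185), within a few px of the predicted places. Next yellow, with an automatic check that it hasn't been knocked.

```bash
cat >> h.py <<'E'
def look_pick(c,m,g):
    env.reach([.56,m[1]+.03,.27],down(-np.pi/2)); f=grab("wrist","chk_"+c)
    want=[proj(f,[m[0]+.068,m[1]+.0052,.051]),proj(f,[m[0]-.068,m[1]-.0052,.055])]
    bl=[b[1] for b in blobs(f,c,60)]
    d=[min(np.hypot(*(np.array(b)-w)) for b in bl) if bl else 99 for w in want]
    print("dev px",np.round(d,1),bl,[w.round(0) for w in want])
    if d[0]>5 or d[1]>8: print("MOVED?"); return
    s=pick(m)
    if s and s["finger_gap"]>.3:
        toplace(g,-.006); grab("wrist","held_"+c)
E
python3 - <<'E'
from h import *
look_pick("yellow",(.4874,-.2395),1)
E
```

```text
dev px [0.8 4.3] [[344.3, 176.9], [351.0, 282.1]] [array([345., 177.]), array([351., 278.])]
t70.0 p [ 0.4868 -0.2277  0.0476] F [-0.4  0.3 -0.4] gap 1.001 q [-0.66  0.56  1.66 -0.    0.92  0.84]
t70.5 p [ 0.4872 -0.2283  0.0479] F [ 1.3 -2.3  5.8] gap 0.393 q [-0.66  0.55  1.66 -0.    0.92  0.84]
t71.6 p [ 0.4861 -0.2273  0.1592] F [-0.1  0.5 -0.8] gap 0.397 q [-0.66  0.41  1.56  0.    1.17  0.84]
t73.0 p [0.4614 0.1476 0.1699] F [ 0.2 -0.3 -1.9] gap 0.399 q [ 0.07  0.28  1.71 -0.    1.15  1.64]
```

View pics/held_yellow.png

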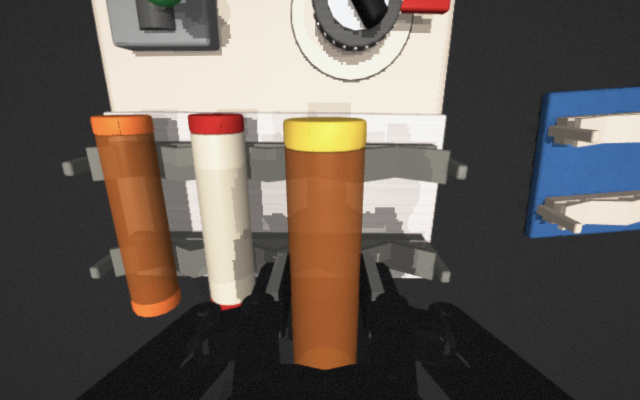

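Yellow is held square, with orange and red in place to its left. I'll place it, then fetch blue.

```bash
python3 - <<'E'
from h import *
place(1,-.006,.101)
env.hold(.3); env.reach([.53,.1863,.27],down(-np.pi/2)); grab("wrist","pl3")
look_pick("blue",(.494,-.303),0)
E
```

```text
False
t74.0 p [0.4613 0.1483 0.1015] F [ 0.3 -0.1 -0.9] gap 0.397 q [ 0.07  0.38  1.78 -0.    0.98  1.64]
t74.9 p [0.461  0.1483 0.101 ] F [-0.1 -0.1  0.1] gap 1.000 q [0.07 0.38 1.78 0.   0.98 1.64]
dev px [48.7  5.1] [[274.4, 171.9], [368.9, 214.4], [256.0, 221.6], [283.5, 262.1], [204.5, 267.0], [351.0, 278.6]] [array([345., 172.]), array([351., 274.])]
MOVED?
```

View pics/pl3.png

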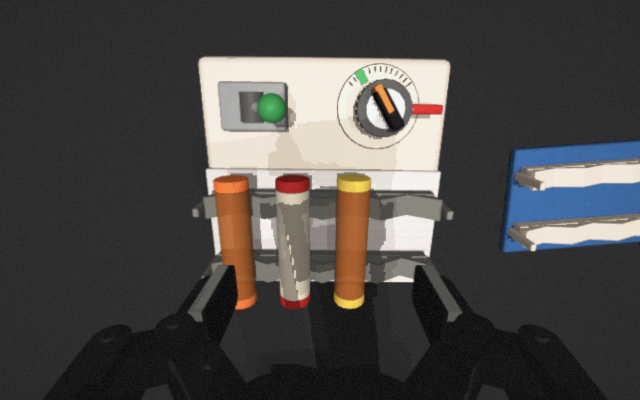

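```bash
ls -t pics | head -3
```

```text
chk_blue.png
pl3.png
held_yellow.png
```

Three tubes are down in grooves 3, 2 and 1. The blue check was only muddled by the blue base plate, so I look at it directly.

View pics/chk_blue.png

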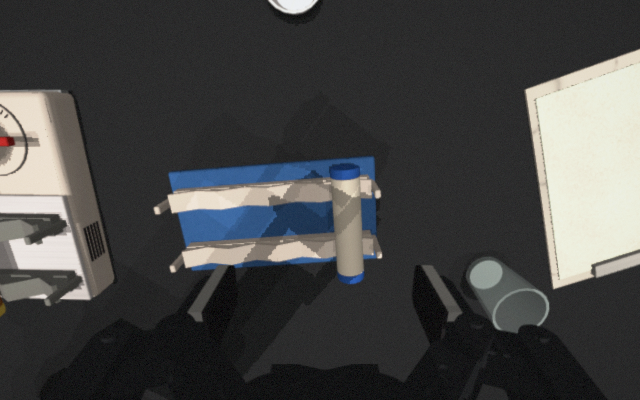

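The blue caps are at (345,172) and (351,279), exactly where predicted, so the tube hasn't moved. I pick it without a neighbour constraint and with the same offset.

```bash
python3 - <<'E'
from h import *
s=pick((.494,-.303))
if s and s["finger_gap"]>.3:
    toplace(0,-.006); grab("wrist","held_blue")
E
```

```text
t79.9 p [ 0.4934 -0.2913  0.0476] F [ 0.5 -0.4 -0.2] gap 1.003 q [-0.74  0.62  1.55 -0.    0.97  0.76]
t80.4 p [ 0.4937 -0.2919  0.0481] F [ 0.1 -3.7  6.4] gap 0.395 q [-0.74  0.62  1.55 -0.    0.97  0.76]
t81.5 p [ 0.4927 -0.2907  0.1591] F [ 0.4  1.2 -1.5] gap 0.394 q [-0.74  0.48  1.45  0.    1.21  0.76]
t82.9 p [0.4614 0.0836 0.1699] F [ 0.5  1.1 -2. ] gap 0.394 q [-0.07  0.25  1.75 -0.    1.14  1.5 ]
```

View pics/held_blue.png

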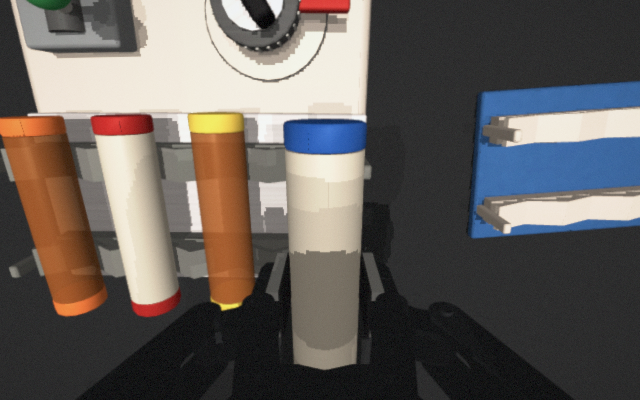

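The blue tube is held square beside the three already placed. I'll lower it into groove 0.

```bash
python3 - <<'E'
from h import *
place(0,-.006,.101)
env.hold(.3); env.reach([.53,.1863,.27],down(-np.pi/2)); f=grab("wrist","pl4"); grab("scene","pl4s")
env.movel([.53,.25,.27]); h=grab("wrist","pl4b"); st()
for c in COL: print(c,blobs(f,c,40),"|",blobs(h,c,40))
for g in range(4):
    y=RY+(-96,-32,32,96)[g]/1000; print(g,[proj(f,[RX+d,y,.0988]).round(0).tolist() for d in(.068,-.068)],[proj(h,[RX+d,y,.0988]).round(0).tolist() for d in(.068,-.068)])
E
```

```text
False
t84.0 p [0.4613 0.0843 0.1014] F [ 0.4  0.  -1.4] gap 0.396 q [-0.07  0.35  1.83  0.    0.97  1.5 ]
t84.9 p [0.461  0.0843 0.101 ] F [ 0.6 -0.7  0. ] gap 0.999 q [-0.07  0.35  1.83 -0.    0.97  1.5 ]
t87.2 p [0.53   0.2491 0.2699] F [-0.1 -0.2 -0.5] gap 0.996 q [ 0.24  0.43  1.24 -0.    1.48  1.81]
green [(85, [360.8, 75.8]), (635, [270.9, 107.5])] | [(90, [419.3, 77.0]), (608, [341.9, 108.3])]
red [(264, [426.5, 108.9]), (517, [291.9, 183.6]), (232, [294.5, 302.9])] | [(264, [489.3, 110.0]), (506, [352.2, 184.0]), (239, [347.3, 303.1])]
orange [(55, [378.2, 93.9]), (3596, [236.1, 234.0]), (3179, [350.6, 243.6])] | [(175, [451.4, 96.4]), (4049, [292.5, 240.5]), (3036, [406.8, 241.9])]
yellow [(529, [353.0, 183.3]), (254, [348.4, 302.3])] | [(468, [412.8, 183.3]), (218, [399.9, 302.1])]
blue [(6999, [567.5, 187.3]), (506, [414.3, 183.7]), (392, [586.8, 243.3]), (208, [400.0, 302.9])] | [(4897, [589.2, 191.1]), (524, [474.5, 184.1]), (198, [611.6, 244.3])]
0 [[414.0, 184.0], [403.0, 295.0]] [[474.0, 185.0], [456.0, 295.0]]
1 [[353.0, 184.0], [350.0, 295.0]] [[413.0, 184.0], [403.0, 295.0]]
2 [[292.0, 184.0], [296.0, 295.0]] [[353.0, 184.0], [349.0, 295.0]]
3 [[231.0, 184.0], [242.0, 294.0]] [[292.0, 184.0], [295.0, 295.0]]
```

View pics/pl4.png

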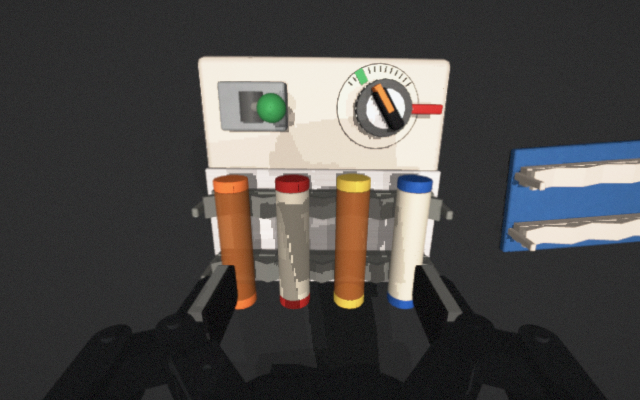

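All eight caps are within 1–2 px of prediction (the near caps' 8 px row offset is the visible edge of the rim). Now the lever.

```bash
python3 - <<'E'
from h import *
env.close_gripper(20)
q=down(-np.pi/2)
env.reach([.606,.190,.20],q); print(env.movel([.606,.190,.114],velocity=.1,guard=5)); st()
print(env.movel([.606,.276,.114],velocity=.04,guard=8)); st()
f=grab("wrist","sw")
y=monitor.sense()["position"][1]
env.movel([.606,y-.012,.114],velocity=.1); env.movel([.606,y-.012,.22],velocity=.15); 
env.reach([.55,.1863,.27],q); f=grab("wrist","sw2"); grab("side","sw2s");st()
print(blobs(f,"green",40))
for y in(.232,.290): print(proj(f,[.606,y,.125]))
E
```

```text
False
t89.5 p [0.6064 0.1901 0.1148] F [-0.5 -0.6  0.5] gap 0.002 q [0.12 0.66 1.28 0.   1.2  1.69]
True
t91.2 p [0.6058 0.2649 0.1135] F [ 0.3 -3.2  3.3] gap 0.001 q [ 0.24  0.71  1.18 -0.    1.25  1.81]
t92.9 p [0.5501 0.1867 0.2686] F [0.4 0.4 0.7] gap -0.004 q [0.13 0.42 1.25 0.   1.47 1.7 ]
[(78, [360.2, 96.0]), (619, [208.6, 130.6])]
[272.58847831 131.03397188]
[209.27513028 131.2181864 ]
```

View pics/sw2.png

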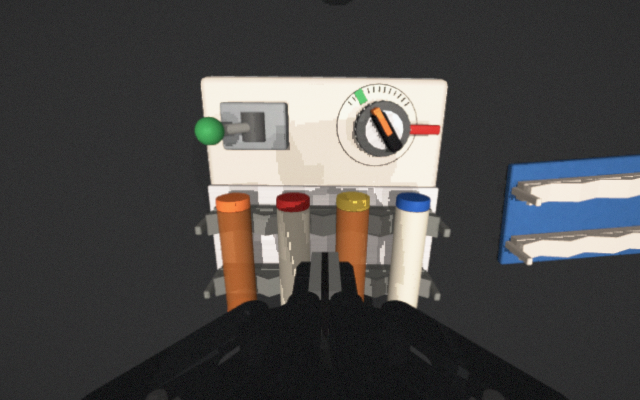

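View pics/sw.png

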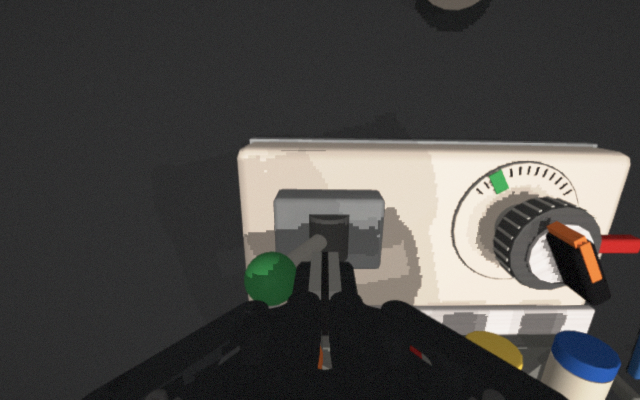

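Ball at (209,131) versus a predicted fully thrown position of (209,131). One last check of tube heights and dial, then I hand in.

```bash
python3 - <<'E'
from h import *
q=down(-np.pi/2)
env.reach([.60,.10,.28],q);a=grab("wrist","fin1")
env.movel([.60,.20,.28]);b=grab("wrist","fin2")
c=a["frame"][120:215,250:370,::-1];cv2.imwrite("pics/dialZ.png",cv2.resize(c,None,fx=5,fy=5,interpolation=cv2.INTER_CUBIC))
for col in("red","yellow","blue","green"): print(col,blobs(a,col,40),blobs(b,col,40))
E
```

```text
red [(238, [338.6, 174.2]), (533, [219.7, 241.4])] [(219, [428.8, 174.3]), (517, [306.6, 240.7])]
yellow [(537, [275.2, 241.0])] [(527, [362.3, 240.5])]
blue [(8122, [527.3, 226.3]), (519, [331.3, 241.4]), (43, [601.0, 276.0]), (50, [558.7, 279.3]), (42, [515.0, 282.9]), (48, [471.2, 286.2]), (65, [324.6, 346.9])] [(6026, [565.4, 229.8]), (516, [417.7, 240.7])]
green [(68, [284.5, 141.5]), (578, [131.9, 182.1])] [(68, [369.0, 141.2]), (494, [231.7, 181.3])]
```

View pics/dialZ.png

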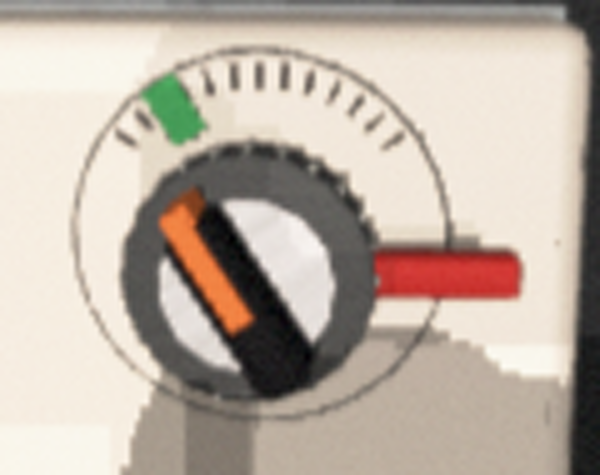

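View pics/fin2.png

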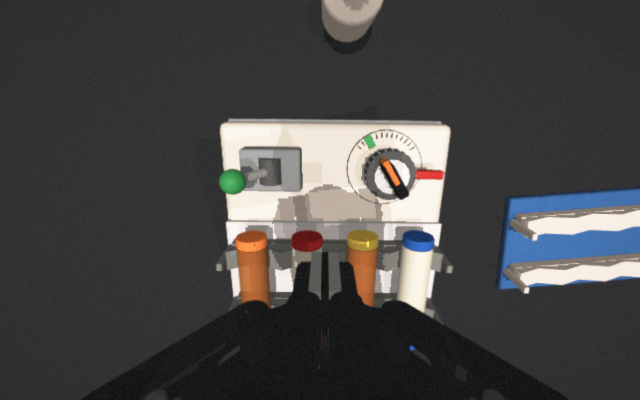

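```bash
python3 - <<'E'
from h import *
b=eyes.grab_frame("wrist"); V=b["view"].copy()
env.movel([.60,.10,.28]); a=eyes.grab_frame("wrist")
for n,u,v in(("red",(219.7,241.4),(306.6,240.7)),("yellow",(275.2,241),(362.3,240.5)),("blue",(331.3,241.4),(417.7,240.7)),("ball",(131.9,182.1),(231.7,181.3))):
    x,e=tri([(a,u),(b,v)]);print(n,x.round(4),round(e,4))
st(); job.hand_in()
E
```

```text
red [0.5315 0.218  0.1047] 0.0006
yellow [0.5319 0.1549 0.1044] 0.0004
blue [0.5307 0.0913 0.1027] 0.0004
ball [0.6078 0.288  0.1318] 0.0005
t95.2 p [0.5999 0.1008 0.28  ] F [0.8 0.8 0.4] gap -0.001 q [-0.03  0.48  1.14  0.    1.53  1.54]
the job is handed in; nothing more can be done
```

The job is handed in at about 95 s of robot time, with every step carried out; the hand-in reports no verdict.

**What I did**
- **Stroke setting:** I gripped the lock ring and loosened it about 1.0 rad. I then turned the wing bar until its pointer stood on the green mark and tightened the ring back. I stopped turning when the torque jumped at the stop.
- **Tubes:** All four were present. I put orange, red, yellow and blue into places 3, 2, 1 and 0.
- **Lever:** With all four loaded, I pushed the green ball fully over.

**Last checks**
- **Dial:** The ring arm is back at its starting direction. The pointer reads about 31° against 31–32° for the mark, give or take a couple of degrees, within the 8° allowed.
- **Tubes:** After placing, the caps lay within 1–2 px of where they should be. The near-end caps showed a consistent 8 px row offset, which I put down to the visible rim.
- **Lever:** The ball triangulated at y = 0.288 m against 0.290 m expected for fully on.
- **Bystanders:** I never moved near the tin, beaker or bottle, but I did not measure their final positions.

**What disagreed**
- **Heights:** The red, yellow and blue caps triangulated at 103–105 mm, near the 106 mm limit. That is the visible cap surface rather than the tube axis, which should be 98.8 mm. The final ball height came out about 7 mm above its 125 mm end position.
- **Orange tube:** I confirmed it by its outline only, because its cap and body merge in the colour mask.
- **False alarm:** An automatic "moved?" warning for the blue tube came from the rack's blue base plate. I cleared it by eye.

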